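# Load the sample carousel and start it

## Robot

A 7-joint arm with a two-finger parallel gripper is mounted at the origin on the work surface. World frame = base frame: x ahead of the robot, y to its left, z up, the work surface at z = 0. Lengths are in m, angles in rad, forces in N, time in s.
With the tool pointing down it reaches from about 0.425 to 0.875 m from the base axis. Payload 4.7 kg.
Tool frame: the origin (TCP) lies at the very end of the fingers, on their centre line; the grasp point (between the pads) lies 19 mm behind it (grip_point_offset is the distance from the TCP to the grasp point, in m); x points along the fingers, z is the direction in which the jaws open and shut, and the axes are right-handed (so a half turn about x gives the same grasp; the last joint's range is limited). The gripper opens to 87 mm and grips with 3 to 60 N. Pads are 19 mm wide; open, the fingers measure 117 mm over their backs; the gripper's body (75 mm by 190 mm) begins 51 mm behind the grasp point.
Start: joints at [1.228, 0.321, -0.07, 1.45, 0.023, 1.371, -0.057], TCP at [0.227, -0.609, 0.197] pointing down, gripper open.
Joint ranges: [-2.86, 2.86], [-0.3, 2.09], [-1.38, 1.24], [0.06, 2.45], [-1.56, 4.7], [0.09, 2.05], [-2.69, 2.69]. Speed limits (rad/s): [2.57, 2.57, 3.14, 3.14, 3.14, 3.14, 3.14].

## Interface

Orientations are given as a rotation vector (axis times angle).
In Python, from bench import get_state, get_image, calibration, close_job, grip_point_offset gives the robot as it stands.
- The arm moves only by the tool play_rows, never from a script. Its argument "targets" is a list of rows, each an object with "claw": the closure, from 0 (fully open) to 1 (shut); "linear": the shift along the tool's x, y, z as a fraction of full scale, a list of three; "rotation": the turn, a rotation vector about the tool's x, y, z as a fraction of full scale, a list of three. In form: [{"claw": claw, "linear": [x, y, z], "rotation": [wx, wy, wz]}, ...]. A call has 1 to 10 rows; each row shifts and turns the pose as measured when the row begins, along the tool's axes as they then stand; what a row does not reach is not made up. Full scale, the value 1, is 2.5 cm for a shift and 90 degrees for a turn. A row lasts 1/12 s, in which the tool goes at most 41.7 mm and 7.16 degrees, less where a joint would pass 70% of its speed; a pose out of reach is approached as far as the arm can. A call with a number of a shift or a turn outside -1 to 1 is refused whole. A call with a gripper value outside its range is refused whole. The fingers move at their own pace and stop on an object; "newtons" is the grip in N (left out, the last holds). Time passes only in rows, so rows that do not move let the fingers close. It gives the time, the measured TCP pose, the force and the opening at its end, in the units of the state.
- get_state(): the state, without advancing time (a new reading comes with each control period).
- get_image(name): name is "scene" or "top" or "wrist"; returns the picture (384x512x3 uint8, blue, green, red); there is no depth.
- calibration(name): a dict with "fx", "fy", "cx", "cy" (pixels), "dist_coeffs" ([k1, k2, p1, p2, k3] as OpenCV has them; the pictures are not rectified), "rvec" (rotation vector, rad) and "tvec" (3), from world to camera coordinates, as OpenCV has them; the wrist camera has in their place "hand_eye" (4x4, takes a point from camera to tool coordinates, whose origin is the TCP and whose axes are the tool frame's). Camera axes: x right, y down, z forward; pixel columns grow to the right and rows downward; lengths in m; the calibration is good to about 2 mm. A picture is of the moment at which its call begins: read the wrist's pose just before it. calibration takes no time and is no camera call.
- close_job(): hands the job in, once; it reports no verdict.
The state is a dict: "time": time; "joint_positions": joint angles; "qd": joint speeds; "joint_torque": joint torques, N m; "position": TCP position; "tool_rot": TCP orientation; "ft_force": force on the tool from outside, world axes, zero at the start; "torque": the same for the moment, N m; "grip_width": opening from 0.0 (shut) to 1.0 (fully open).
Only numpy, scipy, OpenCV 4.12 (cv2) and the standard library are available. Lean on these libraries where they do the work, as an engineer would, in place of code of your own. Each camera call takes 0.05 s, during which the arm holds its last target. There are 200 camera calls.

## Task

Load every waiting sample jar into the carousel, each upright in a pocket of its own, through the opening in the clear cover, turning the star wheel by pushing its spokes to bring empty pockets under the opening. When all jars are in, push the wheel round until the dark reference plug stands in the middle of the opening, then press the keys fully down one at a time: the small square one, then the long bar, then the round one. Leave the wheel like that, and do not disturb the bottle or the beaker.

Things in the scene. Friction and masses are not known exactly. Their poses are not given: they have to be found in the camera images.
- jar1: A squat closed sample jar, a plain upright cylinder 40 mm in diameter and 40 mm high, white with a grey screw lid of about the same width, about 60 g; all jars are alike and only 3 or 4 of the five are present (an absent one reads None from the start). Stands upright on a thin dark mat on the bench. Origin: centre of its underside, z up.
- jar2: A squat closed sample jar, a plain upright cylinder 40 mm in diameter and 40 mm high, white with a grey screw lid of about the same width, about 60 g; all jars are alike and only 3 or 4 of the five are present (an absent one reads None from the start). Stands upright on a thin dark mat on the bench. Origin: centre of its underside, z up.
- jar3: A squat closed sample jar, a plain upright cylinder 40 mm in diameter and 40 mm high, white with a grey screw lid of about the same width, about 60 g; all jars are alike and only 3 or 4 of the five are present (an absent one reads None from the start). Stands upright on a thin dark mat on the bench. Origin: centre of its underside, z up.
- jar4: A squat closed sample jar, a plain upright cylinder 40 mm in diameter and 40 mm high, white with a grey screw lid of about the same width, about 60 g; all jars are alike and only 3 or 4 of the five are present (an absent one reads None from the start). Stands upright on a thin dark mat on the bench. Origin: centre of its underside, z up.
- jar5: A squat closed sample jar, a plain upright cylinder 40 mm in diameter and 40 mm high, white with a grey screw lid of about the same width, about 60 g; all jars are alike and only 3 or 4 of the five are present (an absent one reads None from the start). Stands upright on a thin dark mat on the bench. Origin: centre of its underside, z up.
- wheel (a joint): Turn of the carousel's star wheel about its vertical axis, rad, growing counter-clockwise seen from above; 0 (or any whole turn) when the plug is in the middle of the opening. It turns freely both ways for several turns, without detents, against light friction (about 0.12 N m, 1 N at a spoke's end), and stays where it is left.
- spoke (a point): Top of the end paddle of the plug's spoke, 160 mm from the axis, 97 mm above the bench. Straight out from the plug and each pocket runs such a spoke (six, 60 degrees apart, turning with the wheel): a steel bar 12 mm wide, 40 to 52 mm high, ending in an upright black paddle 12 mm thick, 144 to 176 mm from the axis and 42 to 97 mm above the bench, free all round, for pushing sideways.
- axis (a point): Point on the wheel's axis at the top of the cover, 103 mm above the bench. The fixed round base under the wheel: radius 104 mm, 40 mm high. The fixed flat clear cover over the wheel: radius about 102 mm, 5 mm thick, underside 98 mm above the bench, on a centre post of 10 mm radius whose cap nut (radius 14 mm) stands 4 mm above the cover.
- opening (a point): Middle of the only opening in the clear cover, at its top (103 mm above the bench), 72 mm from the axis. The opening is a radial slot 62 mm wide, edged with aluminium strips, from 16 mm from the axis out through the cover's rim; it points from the axis to this point. 48 mm free height between wheel disc and cover.
- pocket1 (a point): A pocket of the wheel: centre of its floor, 50 mm above the bench, 72 mm from the axis. Counter-clockwise seen from above come the plug, pocket1, 2, 3, 4, 5, each 60 degrees on. A black eight-sided wall 10 mm high and 3 mm thick round a space 48 mm across, for one upright jar. All pockets are empty at the start. It turns with the wheel.
- pocket2 (a point): A pocket of the wheel: centre of its floor, 50 mm above the bench, 72 mm from the axis. Counter-clockwise seen from above come the plug, pocket1, 2, 3, 4, 5, each 60 degrees on. A black eight-sided wall 10 mm high and 3 mm thick round a space 48 mm across, for one upright jar. All pockets are empty at the start. It turns with the wheel.
- pocket3 (a point): A pocket of the wheel: centre of its floor, 50 mm above the bench, 72 mm from the axis. Counter-clockwise seen from above come the plug, pocket1, 2, 3, 4, 5, each 60 degrees on. A black eight-sided wall 10 mm high and 3 mm thick round a space 48 mm across, for one upright jar. All pockets are empty at the start. It turns with the wheel.
- pocket4 (a point): A pocket of the wheel: centre of its floor, 50 mm above the bench, 72 mm from the axis. Counter-clockwise seen from above come the plug, pocket1, 2, 3, 4, 5, each 60 degrees on. A black eight-sided wall 10 mm high and 3 mm thick round a space 48 mm across, for one upright jar. All pockets are empty at the start. It turns with the wheel.
- pocket5 (a point): A pocket of the wheel: centre of its floor, 50 mm above the bench, 72 mm from the axis. Counter-clockwise seen from above come the plug, pocket1, 2, 3, 4, 5, each 60 degrees on. A black eight-sided wall 10 mm high and 3 mm thick round a space 48 mm across, for one upright jar. All pockets are empty at the start. It turns with the wheel.
- plug (a point): Centre of the top of the reference plug, a solid dark steel cylinder 44 mm in diameter and 40 mm high that is part of the wheel and takes the place of a sixth pocket; its top is 90 mm above the bench.
- key_square (a joint): Travel of the small square key, 18 mm by 18 mm: 0 when up, 0.006 m when fully down; a spring key pressed straight down, about 1.2 N to start and 5 N fully down; springs back when let go. One of three plain white keys in a row, 60 mm apart, on the grey control unit (200 x 100 mm, 40 mm high); their order in the row changes from start to start.
- square_top (a point): Centre of the top face of the small square key, 18 mm by 18 mm; 58 mm above the bench when up. It stands 14 mm above its black seat.
- key_bar (a joint): Travel of the long bar key, 18 mm by 44 mm: 0 when up, 0.006 m when fully down; a spring key pressed straight down, about 1.2 N to start and 5 N fully down; springs back when let go. One of three plain white keys in a row, 60 mm apart, on the grey control unit (200 x 100 mm, 40 mm high); their order in the row changes from start to start.
- bar_top (a point): Centre of the top face of the long bar key, 18 mm by 44 mm; 58 mm above the bench when up. It stands 14 mm above its black seat.
- key_round (a joint): Travel of the round key, 30 mm in diameter: 0 when up, 0.006 m when fully down; a spring key pressed straight down, about 1.2 N to start and 5 N fully down; springs back when let go. One of three plain white keys in a row, 60 mm apart, on the grey control unit (200 x 100 mm, 40 mm high); their order in the row changes from start to start.
- round_top (a point): Centre of the top face of the round key, 30 mm in diameter; 58 mm above the bench when up. It stands 14 mm above its black seat.
- reagent: Bystander: a closed reagent bottle with a blue cap, 66 mm in diameter, 130 mm high. Origin at the centre of its underside.
- beaker: Bystander: an empty glass beaker, 70 mm in diameter, 85 mm high. Origin at the centre of its underside.
Things that resemble listed ones, but are neither listed nor needed, are in the scene too. What is shaped like the jar5 but orange or purple is not meant.

How it is judged:
By the outcome, as a careful person would: the job done as asked, in the order asked, and still so for the second after the job is handed in, with the robot touching nothing.
Of jar1, jar2, jar3, jar4, jar5 only 3 to 4 are there at a start; the rules pass over those that are not, and their reading is None.
At some moment in a run one of jar1, jar2, jar3, jar4, jar5 may be knocked a few centimetres aside while the robot is not near it.
It also fails if it takes over 210 s, if anything falls off the work surface, if the arm or the gripper's body presses on something with over 40 N, if the wrist force passes 120 N, or if a joint passes its speed limit or range.

## Working session

There is one attempt and no reset: what is moved stays moved. The work goes in short steps, Python scripts to look and compute and a tool call to move; the robot and the scene stay as the last step left them, time stands still between calls to the robot, and variables do not carry over. Pictures are saved under pics/ and viewed, about 12 in all and at most 16, crops included, and the job is handed in when it is done.

Besides the shell and the picture viewer there is one more tool, called after ">>>" as name(argument=value, ...), one argument or row to a line, values as JSON. play_rows: Moves the arm, as the interface text tells. Shift numbers are shares of 2.5 cm and turn numbers shares of 90 degrees, none past 1 either way. Its arguments: {"type":"object","properties":{"targets":{"type":"array"},"newtons":{"type":"number"}},"required":["targets"]}

```bash
mkdir -p pics; ls; cat > h.py <<'E'
import cv2, numpy as np
from bench import get_state, get_image, calibration
def ray(name,uv,st=None):
    c=calibration(name);K=np.array([[c['fx'],0,c['cx']],[0,c['fy'],c['cy']],[0,0,1]])
    p=cv2.undistortPoints(np.array(uv,float).reshape(-1,1,2),K,np.array(c['dist_coeffs']))[:,0]
    d=np.c_[p,np.ones(len(p))]
    if name=='wrist':
        H=np.array(c['hand_eye']);R=cv2.Rodrigues(np.array(st['tool_rot'],float))[0]
        return R@H[:3,3]+np.array(st['position']),(R@H[:3,:3]@d.T).T
    R=cv2.Rodrigues(np.array(c['rvec'],float))[0];t=np.array(c['tvec'],float).ravel()
    return -R.T@t,(R.T@d.T).T
def plane(name,uv,z,st=None):
    o,d=ray(name,uv,st);return o+d*((z-o[2])/d[:,2])[:,None]
def proj(name,P,st=None):
    c=calibration(name);K=np.array([[c['fx'],0,c['cx']],[0,c['fy'],c['cy']],[0,0,1]])
    P=np.array(P,float).reshape(-1,3)
    if name=='wrist':
        H=np.array(c['hand_eye']);R=cv2.Rodrigues(np.array(st['tool_rot'],float))[0]
        T=np.eye(4);T[:3,:3]=R;T[:3,3]=st['position'];M=np.linalg.inv(T@H);rv=cv2.Rodrigues(M[:3,:3])[0];tv=M[:3,3]
    else: rv=np.array(c['rvec'],float);tv=np.array(c['tvec'],float)
    return cv2.projectPoints(P,rv,tv,K,np.array(c['dist_coeffs']))[0][:,0]
E
python3 - <<'E'
from h import *
s=get_state();print(s)
for n in('scene','top','wrist'):
    cv2.imwrite(f'pics/{n}0.png',get_image(n))
print(cv2.Rodrigues(np.array(s['tool_rot']))[0].round(3)); print(calibration('wrist')['hand_eye'])
for n in('scene','top'): print(n,ray(n,[[256,192]]),calibration(n)['fx'])
a=cv2.imread('pics/top0.png');cv2.imwrite('pics/top0b.png',cv2.resize(a,(800,600),interpolation=cv2.INTER_CUBIC))
E
```

```text
pics
{'time': 0.0, 'joint_positions': array([ 1.22809202,  0.32183611, -0.0700822 ,  1.4516839 ,  0.0226157 ,
        1.37078707, -0.05687628]), 'qd': array([ 0.00094781, -0.0002871 ,  0.00222375, -0.00047566, -0.00032245,
       -0.00208757,  0.00162516]), 'joint_torque': array([ 1.95732214e-04, -4.91278267e+01, -4.03824728e-01, -3.12525880e+01,
       -6.40644087e-02,  4.36417444e-02,  1.63689224e-04]), 'position': array([ 0.22676563, -0.60851656,  0.19614856]), 'tool_rot': array([ 0.94348615,  1.35884156, -0.94182766]), 'ft_force': array([ 0.2579146 , -0.65106896,  0.441471  ]), 'torque': array([ 0.05358404,  0.02394532, -0.0331446 ]), 'grip_width': 0.9972482626565773}
[[-0.001  0.937  0.349]
 [ 0.002  0.349 -0.937]
 [-1.    -0.    -0.002]]
[[ 1.13490176e-03 -2.55521138e-01  9.66802803e-01 -1.88336821e-01]
 [-2.69754042e-04 -9.66803469e-01 -2.55520997e-01  7.00093340e-02]
 [ 9.99999320e-01  2.91922649e-05 -1.16615481e-03  3.80311078e-04]
 [ 0.00000000e+00  0.00000000e+00  0.00000000e+00  1.00000000e+00]]
scene (array([1.15632175, 0.82571917, 0.79020641]), array([[-0.48324601, -0.64263157, -0.59466907]])) 390.2240318361894
top (array([0.31521303, 0.10622288, 1.41682104]), array([[ 0.19400301, -0.01827252, -0.98083588]])) 437.93473144369887
```

View pics/top0b.png

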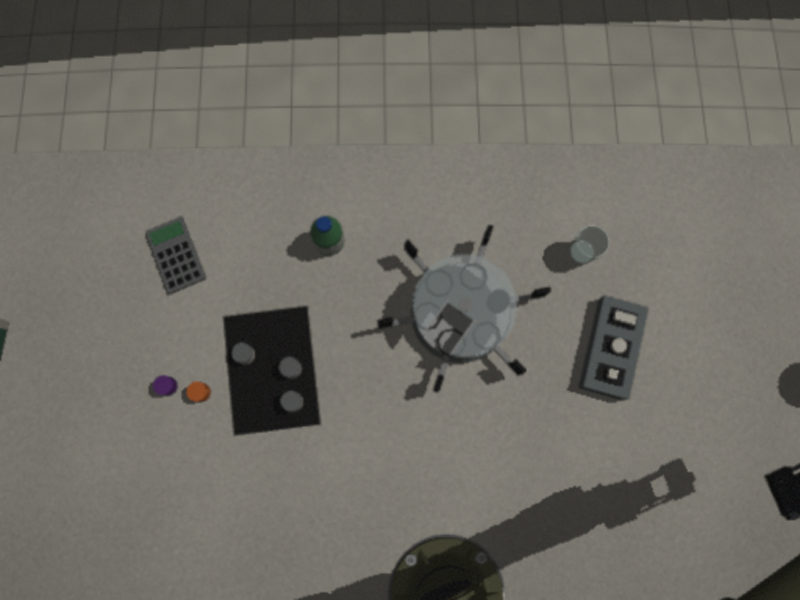

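View pics/scene0.png

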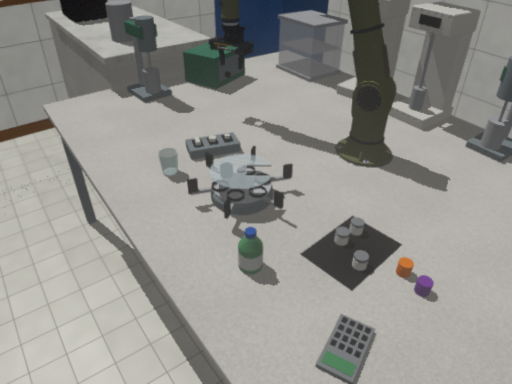

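Top view (800x600): three white/grey jars at (242,353), (290,368) and (291,402) on the mat. The lookalikes are orange (198,391) and purple (164,385). The wheel is near (463,308), the keys at (624,317), (618,346) and (612,373), the bottle at (326,235) and the beaker at (590,243). Next, one close crop.

```bash
python3 - <<'E'
from h import *
a=cv2.imread('pics/top0.png')
f=lambda im:np.clip(255*(im/255.)**0.6,0,255).astype(np.uint8)
A=cv2.resize(f(a[135:265,215:425]),(800,495),interpolation=cv2.INTER_CUBIC)
cv2.imwrite('pics/c1.png',A)
# jars: bright blobs on mat
k=512/800
P=plane('top',np.array([[242,353],[290,368],[291,402]])*k,0.04);print(P.round(3))
print('wheel',plane('top',np.array([[463,308]])*k,0.1).round(3))
print('keys',plane('top',np.array([[624,317],[618,346],[612,373]])*k,0.058).round(3))
print('paddles',plane('top',np.array([[488,232],[542,292],[519,367],[438,383],[385,323],[411,247]])*k,0.09).round(3))
print('bottle/beaker',plane('top',np.array([[323,224],[592,240]])*k,[.1]).round(3))
E
```

```text
[[0.483 0.402 0.04 ]
 [0.451 0.305 0.04 ]
 [0.383 0.302 0.04 ]]
wheel [[ 0.558 -0.042  0.1  ]]
keys [[ 0.542 -0.377  0.058]
 [ 0.482 -0.36   0.058]
 [ 0.428 -0.343  0.058]]
paddles [[ 0.716 -0.099  0.09 ]
 [ 0.59  -0.202  0.09 ]
 [ 0.441 -0.149  0.09 ]
 [ 0.413  0.011  0.09 ]
 [ 0.532  0.112  0.09 ]
 [ 0.686  0.058  0.09 ]]
bottle/beaker [[ 0.733  0.234  0.1  ]
 [ 0.694 -0.309  0.1  ]]
```

View pics/c1.png

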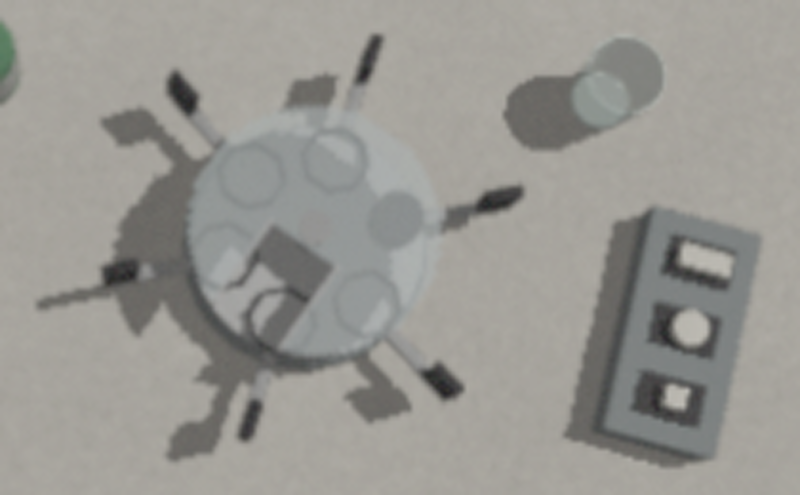

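The plug is at crop pixel (395,220). The opening points lower-left, at roughly 146° in the world frame. From far to near, the keys are bar, round, square. I'll move over the wheel for a wrist view.

>>> play_rows(
  targets=[
    {"claw": 0, "linear": [-0.4, 0.97, -0.94], "rotation": [0, 0, 0]},
    {"claw": 0, "linear": [-0.4, 0.97, -0.94], "rotation": [0, 0, 0]},
    {"claw": 0, "linear": [-0.4, 0.97, -0.94], "rotation": [0, 0, 0]},
    {"claw": 0, "linear": [-0.4, 0.97, -0.94], "rotation": [0, 0, 0]},
    {"claw": 0, "linear": [-0.4, 0.97, -0.94], "rotation": [0, 0, 0]},
    {"claw": 0, "linear": [-0.4, 0.97, -0.94], "rotation": [0, 0, 0]},
    {"claw": 0, "linear": [-0.4, 0.97, -0.94], "rotation": [0, 0, 0]},
    {"claw": 0, "linear": [-0.4, 0.97, -0.94], "rotation": [0, 0, 0]},
    {"claw": 0, "linear": [-0.4, 0.97, -0.94], "rotation": [0, 0, 0]},
    {"claw": 0, "linear": [-0.4, 0.97, -0.94], "rotation": [0, 0, 0]},
  ],
)

```text
time: 0.98
position: [0.3702, -0.2965, 0.2918]
tool_rot: [0.959, 1.367, -0.957]
ft_force: [0.9, -1.0, 0.5]
grip_width: 0.999
```

>>> play_rows(
  targets=[
    {"claw": 0, "linear": [0, 0.97, -0.94], "rotation": [0, 0, 0]},
    {"claw": 0, "linear": [0, 0.97, -0.94], "rotation": [0, 0, 0]},
    {"claw": 0, "linear": [0, 0.97, -0.94], "rotation": [0, 0, 0]},
    {"claw": 0, "linear": [0, 0.97, -0.94], "rotation": [0, 0, 0]},
    {"claw": 0, "linear": [0, 0.97, -0.94], "rotation": [0, 0, 0]},
    {"claw": 0, "linear": [0, 0.97, -0.94], "rotation": [0, 0, 0]},
    {"claw": 0, "linear": [0, 0.97, -0.94], "rotation": [0, 0, 0]},
    {"claw": 0, "linear": [0, 0.97, -0.94], "rotation": [0, 0, 0]},
    {"claw": 0, "linear": [0, 0, 0], "rotation": [0, 0, 0]},
  ],
)

```text
time: 1.73
position: [0.496, -0.0333, 0.2952]
tool_rot: [0.951, 1.363, -0.948]
ft_force: [-0.4, 1.0, -0.4]
grip_width: 1.005
```

>>> play_rows(
  targets=[
    {"claw": 0.3, "linear": [0, 0, 0], "rotation": [-0.07, 0, 0]},
    {"claw": 0.3, "linear": [0, 0, 0], "rotation": [-0.07, 0, 0]},
    {"claw": 0.3, "linear": [0, 0, 0], "rotation": [-0.07, 0, 0]},
    {"claw": 0.3, "linear": [0, 0, 0], "rotation": [-0.07, 0, 0]},
    {"claw": 0.3, "linear": [0, 0, 0], "rotation": [-0.07, 0, 0]},
    {"claw": 0.3, "linear": [0, 0, 0], "rotation": [0, 0, 0]},
  ],
)

```text
time: 2.23
position: [0.4953, -0.0289, 0.2936]
tool_rot: [0.502, 1.524, -0.495]
ft_force: [0.1, -0.6, 0.3]
grip_width: 0.713
```

```bash
cat >> h.py <<'E'
from scipy.spatial.transform import Rotation as Rot
def need(p,zang=None):
    "remaining shift (in units of 2.5cm, tool axes) and turn about tool x (units 90deg) to world point p, tool z at azimuth zang"
    s=get_state();R=Rot.from_rotvec(s['tool_rot']).as_matrix();cur=np.degrees(np.arctan2(R[1,2],R[0,2]))
    d=R.T@(np.array(p)-s['position'])/0.025
    # leveling: target orientation
    out=None
    if zang is not None:
        a=np.radians(zang);z=np.array([np.cos(a),np.sin(a),0]);x=np.array([0,0,-1.]);T=np.c_[x,np.cross(z,x),z]
        out=Rot.from_matrix(R.T@T).as_rotvec()/(np.pi/2)
    print('pos',s['position'].round(4),'zang',cur.round(1),'shift',d.round(2),'turn',None if out is None else out.round(3),'t',round(s['time'],1),'w',round(s['grip_width'],2))
def bright(im,g=0.6): return np.clip(255*(im/255.)**g,0,255).astype(np.uint8)
E
python3 - <<'E'
from h import *
s=get_state();im=get_image('wrist');cv2.imwrite('pics/w1.png',im)
cv2.imwrite('pics/w1b.png',cv2.resize(bright(im),(800,600),interpolation=cv2.INTER_CUBIC))
import json;json.dump({k:np.array(s[k]).tolist() for k in('position','tool_rot')},open('w1.json','w'))
E
```

```text
(no output)
```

View pics/w1b.png

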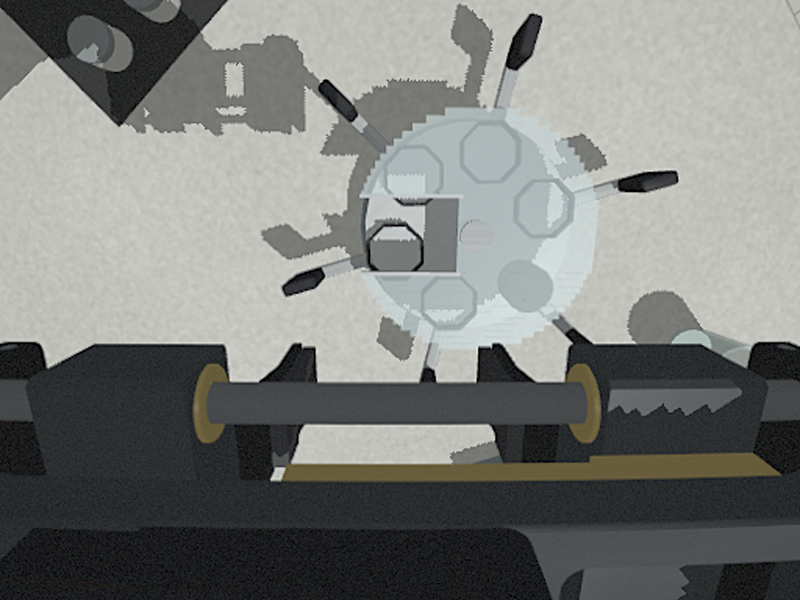

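Wrist view (800x600): slot strips run along v=197 and v=272, its inner edge is at u=459 and the nut is at (477,232). Pocket octagon centres are (395,249), (413,174), (490,151), (543,208) and (448,302). The plug top is at (525,284).

```bash
python3 - <<'E'
from h import *; import json
s=json.load(open('w1.json'));k=512/800
W=lambda uv,z:plane('wrist',np.array(uv,float)*k,z,s)
e=W([[372,197],[463,196],[361,272],[460,271]],.103);print('strips',e.round(4))
d=(e[0]-e[1])+(e[2]-e[3]);print('open dir',np.degrees(np.arctan2(d[1],d[0])),'width',np.linalg.norm(e[1]-e[3]))
print('inner mid',(e[1]+e[3])/2)
n=W([[477,232]],.107);print('nut',n)
p=W([[395,249],[413,174],[490,151],[543,208],[448,302]],.060);pl=W([[525,284]],.09)
a=np.r_[p,pl][:,:2]
A=np.c_[2*a,np.ones(6)];x=np.linalg.lstsq(A,(a**2).sum(1),rcond=None)[0];c=x[:2];print('circ c',c,'r',np.sqrt(x[2]+c@c))
for q in a: print(q.round(4),np.degrees(np.arctan2(*(q-c)[::-1])).round(1),np.linalg.norm(q-c).round(4))
E
```

```text
strips [[ 0.5131  0.0325  0.103 ]
 [ 0.5737 -0.0112  0.103 ]
 [ 0.4676 -0.0119  0.103 ]
 [ 0.5363 -0.0613  0.103 ]]
open dir 144.29707173625377 width 0.06255869273488718
inner mid [ 0.55504486 -0.03622318  0.103     ]
nut [[ 0.56627066 -0.04164123  0.107     ]]
circ c [ 0.56427559 -0.0415098 ] r 0.07054476772974475
[ 0.4987 -0.0177] 160.0 0.0698
[0.5523 0.0275] 99.8 0.0701
[0.6195 0.0029] 38.8 0.0709
[ 0.6312 -0.0677] -21.4 0.0718
[ 0.5095 -0.0894] -138.8 0.0728
[ 0.5764 -0.1082] -79.7 0.0678
```

```bash
python3 - <<'E'
from h import *
need([.6895,.059,.16],-50.5)
E
```

```text
pos [ 0.4953 -0.0289  0.2936] zang -36.7 shift [5.3  7.46 4.19] turn [ 0.154 -0.008  0.   ] t 2.3 w 0.71
```

>>> play_rows(
  targets=[
    {"claw": 0.5, "linear": [0.5, 0.83, 0.47], "rotation": [0, 0, 0]},
    {"claw": 0.5, "linear": [0.5, 0.83, 0.47], "rotation": [0, 0, 0]},
    {"claw": 0.5, "linear": [0.5, 0.83, 0.47], "rotation": [0, 0, 0]},
    {"claw": 0.5, "linear": [0.5, 0.83, 0.47], "rotation": [0, 0, 0]},
    {"claw": 0.5, "linear": [0.5, 0.83, 0.47], "rotation": [0, 0, 0]},
    {"claw": 0.5, "linear": [0.5, 0.83, 0.47], "rotation": [0, 0, 0]},
    {"claw": 0.5, "linear": [0.5, 0.83, 0.47], "rotation": [0, 0, 0]},
    {"claw": 0.5, "linear": [0.5, 0.83, 0.47], "rotation": [0, 0, 0]},
    {"claw": 0.5, "linear": [0.5, 0.83, 0.47], "rotation": [0, 0, 0]},
    {"claw": 0.5, "linear": [0, 0, 0], "rotation": [0.077, -0.008, 0]},
  ],
)

```text
time: 3.12
position: [0.7011, 0.0498, 0.1711]
tool_rot: [0.628, 1.475, -0.64]
ft_force: [-2.7, 0.5, -1.6]
grip_width: 0.499
```

>>> play_rows(
  targets=[
    {"claw": 0.5, "linear": [0, 0, 0], "rotation": [0.077, 0, 0]},
    {"claw": 0.5, "linear": [0, 0, 0], "rotation": [0, 0, 0]},
  ],
)

```text
time: 3.28
position: [0.701, 0.0511, 0.1667]
tool_rot: [0.731, 1.446, -0.745]
ft_force: [-0.4, 0.3, -0.2]
grip_width: 0.501
```

```bash
python3 - <<'E'
from h import *
need([.6895,.059,.06],-50.5)
E
```

```text
pos [0.701  0.0511 0.1667] zang -54.2 shift [ 4.27 -0.15 -0.53] turn [-0.041 -0.     0.006] t 3.3 w 0.5
```

>>> play_rows(
  targets=[
    {"claw": 0.5, "linear": [0.3, -0.15, -0.53], "rotation": [-0.04, 0, 0.006]},
    {"claw": 0.5, "linear": [0.8, 0, 0], "rotation": [0, 0, 0]},
    {"claw": 0.5, "linear": [0.8, 0, 0], "rotation": [0, 0, 0]},
    {"claw": 0.5, "linear": [0.8, 0, 0], "rotation": [0, 0, 0]},
    {"claw": 0.5, "linear": [0.8, 0, 0], "rotation": [0, 0, 0]},
    {"claw": 0.6, "linear": [0.4, 0, 0], "rotation": [0, 0, 0]},
    {"claw": 0.7, "linear": [0.1, 0, 0], "rotation": [0, 0, 0]},
    {"claw": 0.7, "linear": [0, 0, 0], "rotation": [0, 0, 0]},
  ],
)

```text
time: 3.95
position: [0.6905, 0.0567, 0.065]
tool_rot: [0.684, 1.457, -0.685]
ft_force: [0.1, -0.8, -0.6]
grip_width: 0.36
```

```bash
python3 - <<'E'
from h import *
need([.6895,.059,.06],-50.5)
E
```

```text
pos [0.6905 0.0567 0.065 ] zang -50.3 shift [ 0.2   0.03 -0.1 ] turn [ 0.003  0.002 -0.001] t 4.0 w 0.36
```

>>> play_rows(
  targets=[
    {"claw": 0.7, "linear": [0.1, -0.02, -0.3], "rotation": [-0.03, 0, 0]},
    {"claw": 0.7, "linear": [0, -0.034, -0.6], "rotation": [-0.06, 0, 0]},
    {"claw": 0.7, "linear": [0, -0.034, -0.6], "rotation": [-0.06, 0, 0]},
    {"claw": 0.7, "linear": [0, -0.034, -0.6], "rotation": [-0.06, 0, 0]},
    {"claw": 0.7, "linear": [0, -0.034, -0.6], "rotation": [-0.06, 0, 0]},
    {"claw": 0.7, "linear": [0, -0.034, -0.6], "rotation": [-0.06, 0, 0]},
    {"claw": 0.7, "linear": [0, -0.034, -0.6], "rotation": [-0.06, 0, 0]},
  ],
)

```text
time: 4.53
position: [0.6172, 0.1032, 0.071]
tool_rot: [0.19, 1.538, -0.193]
ft_force: [1.4, -0.4, 0.1]
grip_width: 0.297
```

```bash
cat >> h.py <<'E'
AX=np.array([.566,-.043])
def polar():
    p=get_state()['position'][:2]-AX;print('tcp polar r',np.hypot(*p).round(4),'ang',np.degrees(np.arctan2(p[1],p[0])).round(2),'F',get_state()['ft_force'].round(1))
def at(ang,z,r=.16): a=np.radians(ang);return [AX[0]+r*np.cos(a),AX[1]+r*np.sin(a),z]
E
python3 - <<'E'
from h import *
polar();need(at(86.8,.062),-5)
E
```

```text
tcp polar r 0.1549 ang 70.69 F [ 1.4 -0.4  0.1]
pos [0.6172 0.1032 0.071 ] zang -14.0 shift [ 0.32  0.12 -1.78] turn [-0.1    0.015  0.001] t 4.5 w 0.3
```

>>> play_rows(
  targets=[
    {"claw": 0.7, "linear": [0.2, 0.06, -0.6], "rotation": [-0.03, 0.015, 0]},
    {"claw": 0.7, "linear": [0.1, 0.06, -0.6], "rotation": [-0.03, 0, 0]},
    {"claw": 0.7, "linear": [0, 0.02, -0.4], "rotation": [-0.03, 0, 0]},
    {"claw": 0.7, "linear": [0, 0, -0.15], "rotation": [0, 0, 0]},
    {"claw": 0.7, "linear": [0, 0, 0], "rotation": [0, 0, 0]},
  ],
)

```text
time: 4.95
position: [0.5776, 0.1166, 0.0716]
tool_rot: [0.071, 1.555, -0.072]
ft_force: [0.0, -0.3, -0.6]
grip_width: 0.299
```

```bash
python3 - <<'E'
from h import *
polar();need(at(86.8,.062),-5)
im=get_image('top');cv2.imwrite('pics/t1.png',im)
E
```

```text
tcp polar r 0.16 ang 85.85 F [ 0.  -0.3 -0.6]
pos [0.5776 0.1166 0.0716] zang -5.2 shift [ 0.38 -0.   -0.11] turn [-0.002  0.009  0.   ] t 5.0 w 0.3
```

>>> play_rows(
  targets=[
    {"claw": 0.5, "linear": [0, 0, 0], "rotation": [0, 0, 0]},
    {"claw": 0.4, "linear": [-0.9, 0, 0], "rotation": [0, 0, 0]},
    {"claw": 0.3, "linear": [-1, 0, 0], "rotation": [0, 0, 0]},
    {"claw": 0.3, "linear": [-1, 0, 0], "rotation": [0, 0, 0]},
    {"claw": 0.3, "linear": [-1, 0, 0], "rotation": [0, 0, 0]},
    {"claw": 0.3, "linear": [-1, 0, 0], "rotation": [0.07, 0, 0]},
    {"claw": 0.3, "linear": [-1, 0, 0], "rotation": [0.07, 0, 0]},
    {"claw": 0.3, "linear": [-1, 0, 0], "rotation": [0.07, 0, 0]},
    {"claw": 0.3, "linear": [-1, 0, 0], "rotation": [0.07, 0, 0]},
    {"claw": 0.3, "linear": [0, 0, 0], "rotation": [0, 0, 0]},
  ],
)

```text
time: 5.83
position: [0.5804, 0.1137, 0.2809]
tool_rot: [0.447, 1.508, -0.437]
ft_force: [0.2, -0.3, 1.0]
grip_width: 0.699
```

```bash
cat >> h.py <<'E'
import json
def wshot(n):
    s=get_state();im=get_image('wrist');cv2.imwrite(f'pics/{n}.png',im)
    cv2.imwrite(f'pics/{n}b.png',cv2.resize(bright(im),(800,600),interpolation=cv2.INTER_CUBIC))
    json.dump({k:np.array(s[k]).tolist() for k in('position','tool_rot')},open(n+'.json','w'))
E
python3 - <<'E'
from h import *
need([.51,-.01,.29],-35.7); wshot('w2')
E
```

```text
pos [0.5804 0.1137 0.2809] zang -32.4 shift [-0.42 -5.68  0.28] turn [ 0.037  0.009 -0.007] t 5.8 w 0.7
```

View pics/w2b.png

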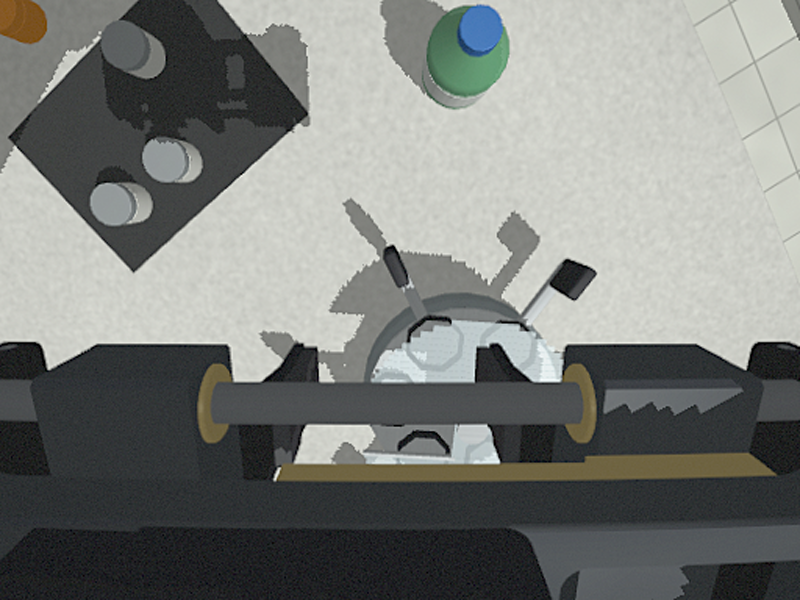

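Wrist view: lid tops at (127,46), (166,160) and (115,204), the bottle at (468,50) and the p2 pocket octagon at (435,343).

```bash
python3 - <<'E'
from h import *
s=json.load(open('w2.json'));k=512/800
im=cv2.imread('pics/w2.png')
W=lambda uv,z:plane('wrist',np.array(uv,float)*k,z,s)
print('jars',W([[125,46],[165,160],[114,204]],.042).round(4))
print('bottle',W([[480,29]],.13).round(3),W([[458,88]],.02).round(3))
p=W([[435,343]],.06)[0,:2]-AX;print('p2',np.degrees(np.arctan2(p[1],p[0])),np.hypot(*p))
q=W([[390,252]],.097)[0,:2]-AX;print('paddle outer top',np.degrees(np.arctan2(q[1],q[0])),np.hypot(*q))
q=W([[578,272]],.097)[0,:2]-AX;print('paddle p1',np.degrees(np.arctan2(q[1],q[0])),np.hypot(*q))
need([.51,-.01,.29],-35.7)
# auto lid centres: round grey on jars
g=im.astype(int);m=((g.max(2)-g.min(2)<25)&(g.mean(2)>60)&(g.mean(2)<130)).astype(np.uint8)
print(g[int(160*k),int(165*k)],g[int(160*k),int(195*k)],g[int(60*k),int(60*k)])
E
```

```text
jars [[0.4859 0.4018 0.042 ]
 [0.4556 0.3061 0.042 ]
 [0.3896 0.3018 0.042 ]]
bottle [[0.725 0.23  0.13 ]] [[0.718 0.216 0.02 ]]
p2 83.61010109629706 0.07158620197592887
paddle outer top 82.89476260873988 0.17397588697959088
paddle p1 26.20697746411596 0.16420254725943417
pos [0.5797 0.1134 0.2786] zang -32.2 shift [-0.5  -5.66  0.28] turn [ 0.039  0.007 -0.006] t 5.9 w 0.7
[112 112 105] [115 123 120] [72 78 76]
```

```bash
python3 - <<'E'
from h import *
need([.389,.302,.12],-35.7)
E
```

```text
pos [0.5797 0.1134 0.2786] zang -32.2 shift [  6.24   2.26 -10.55] turn [ 0.039  0.007 -0.006] t 5.9 w 0.7
```

>>> play_rows(
  targets=[
    {"claw": 0.3, "linear": [0.4, 0.2, -0.96], "rotation": [0, 0.007, -0.006]},
    {"claw": 0.3, "linear": [0.5, 0.2, -0.96], "rotation": [0, 0, 0]},
    {"claw": 0.3, "linear": [0.5, 0.2, -0.96], "rotation": [0, 0, 0]},
    {"claw": 0.3, "linear": [0.5, 0.2, -0.96], "rotation": [0, 0, 0]},
    {"claw": 0.3, "linear": [0.5, 0.2, -0.96], "rotation": [0, 0, 0]},
    {"claw": 0.3, "linear": [0.5, 0.2, -0.96], "rotation": [0, 0, 0]},
    {"claw": 0.3, "linear": [0.5, 0.2, -0.96], "rotation": [0, 0, 0]},
    {"claw": 0.3, "linear": [0.5, 0.2, -0.96], "rotation": [0, 0, 0]},
    {"claw": 0.3, "linear": [0.5, 0.2, -0.96], "rotation": [0, 0, 0]},
    {"claw": 0.3, "linear": [0.5, 0.2, -0.96], "rotation": [0, 0, 0]},
  ],
)

```text
time: 6.72
position: [0.4026, 0.2813, 0.1445]
tool_rot: [0.445, 1.527, -0.447]
ft_force: [0.1, 0.9, -0.8]
grip_width: 0.704
```

>>> play_rows(
  targets=[
    {"claw": 0.3, "linear": [0.4, 0.1, -0.6], "rotation": [0.035, 0, 0]},
    {"claw": 0.3, "linear": [0, 0, 0], "rotation": [0, 0, 0]},
  ],
)

```text
time: 6.88
position: [0.3844, 0.2941, 0.1304]
tool_rot: [0.479, 1.524, -0.487]
ft_force: [-0.3, -0.6, -0.1]
grip_width: 0.701
```

```bash
python3 - <<'E'
from h import *
need([.389,.302,.016],-35.7);wshot('w3')
s=json.load(open('w3.json'));print(proj('wrist',[[.389,.302,.042],[.4556,.306,.042],[.486,.402,.042]],s)*800/512)
E
```

```text
pos [0.3844 0.2941 0.1304] zang -35.3 shift [ 4.57  0.4  -0.01] turn [ 0.004 -0.004  0.005] t 6.9 w 0.7
[[395.35573163 282.87147645]
 [481.23491183 215.66959267]
 [433.50565306  41.68884571]]
```

View pics/w3b.png

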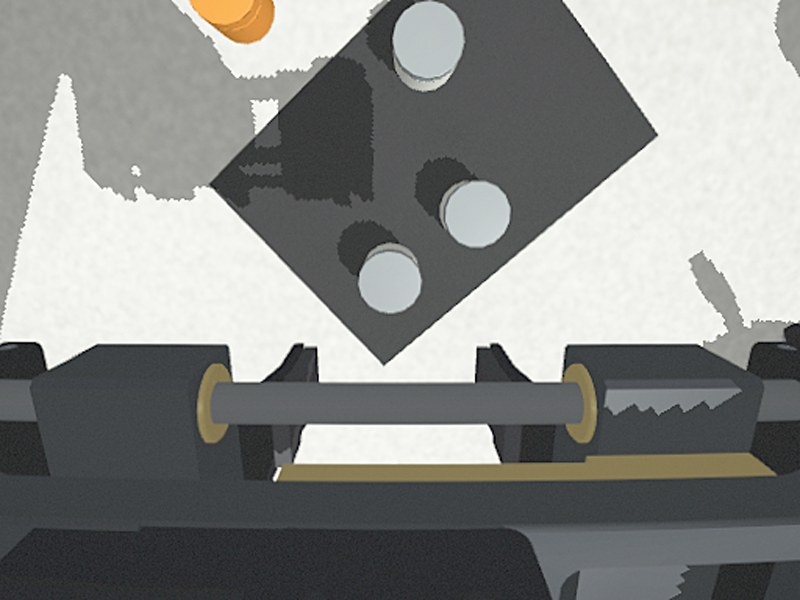

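Lids are at (390,282), (475,213) and (428,40), within 3 mm of prediction. I'll descend and grasp the nearest.

>>> play_rows(
  targets=[
    {"claw": 0.3, "linear": [0.7, 0.4, -0.1], "rotation": [0, -0.004, 0.005]},
    {"claw": 0.3, "linear": [0.8, 0, 0], "rotation": [0, 0, 0]},
    {"claw": 0.3, "linear": [0.8, 0, 0], "rotation": [0, 0, 0]},
    {"claw": 0.3, "linear": [0.8, 0, 0], "rotation": [0, 0, 0]},
    {"claw": 0.3, "linear": [0.8, 0, 0], "rotation": [0, 0, 0]},
    {"claw": 0.3, "linear": [0.35, 0, 0], "rotation": [0, 0, 0]},
    {"claw": 0.3, "linear": [0, 0, 0], "rotation": [0, 0, 0]},
  ],
)

```text
time: 7.52
position: [0.4034, 0.2969, 0.0232]
tool_rot: [0.484, 1.507, -0.478]
ft_force: [-0.2, 0.3, 0.2]
grip_width: 0.698
```

```bash
python3 - <<'E'
from h import *
need([.3865,.3035,.016],-35.7)
E
```

```text
pos [0.4034 0.2969 0.0232] zang -35.2 shift [ 0.28 -0.18 -0.71] turn [ 0.005  0.005 -0.004] t 7.5 w 0.7
```

>>> play_rows(
  targets=[
    {"claw": 0.3, "linear": [0, -0.18, -0.5], "rotation": [0, 0, 0]},
    {"claw": 0.3, "linear": [0.2, 0, 0], "rotation": [0, 0, 0]},
    {"claw": 0.3, "linear": [0, 0, 0], "rotation": [0, 0, 0]},
  ],
)

```text
time: 7.77
position: [0.3924, 0.3, 0.0195]
tool_rot: [0.487, 1.506, -0.478]
ft_force: [1.0, -1.3, -0.2]
grip_width: 0.703
```

```bash
python3 - <<'E'
from h import *
need([.3865,.3035,.016],-35.7)
E
```

```text
pos [0.3924 0.3    0.0195] zang -35.4 shift [ 0.14 -0.02 -0.27] turn [ 0.004  0.005 -0.005] t 7.8 w 0.7
```

>>> play_rows(
  targets=[
    {"claw": 0.3, "linear": [0.1, -0.02, -0.2], "rotation": [0, 0, 0]},
    {"claw": 0.4, "linear": [0, 0, 0], "rotation": [0, 0, 0]},
    {"claw": 0.5, "linear": [0, 0, 0], "rotation": [0, 0, 0]},
    {"claw": 0.7, "linear": [0, 0, 0], "rotation": [0, 0, 0]},
    {"claw": 0.7, "linear": [0, 0, 0], "rotation": [0, 0, 0]},
    {"claw": 0.7, "linear": [0, 0, 0], "rotation": [0, 0, 0]},
    {"claw": 0.7, "linear": [0, 0, 0], "rotation": [0, 0, 0]},
  ],
  newtons=12,
)

```text
time: 8.35
position: [0.3897, 0.3044, 0.02]
tool_rot: [0.488, 1.5, -0.474]
ft_force: [0.2, 0.7, -0.0]
grip_width: 0.35
```

```bash
python3 - <<'E'
from h import *
need([.508,-.002,.18],-35.7)
E
```

```text
pos [0.3897 0.3044 0.02  ] zang -35.3 shift [-6.35 -7.19 11.02] turn [ 0.005  0.008 -0.009] t 8.3 w 0.35
```

Width 0.35 is below the expected 0.46 for a 40 mm jar, so I'll look.

```bash
python3 - <<'E'
from h import *
wshot('w4')
im=cv2.imread('pics/w4.png');t=get_image('top')
a=cv2.resize(bright(im),(512,384));b=cv2.resize(bright(t[170:290,120:260]),(448,384),interpolation=cv2.INTER_CUBIC)
cv2.imwrite('pics/m1.png',cv2.resize(np.hstack([a,b]),(800,320)))
print(get_state()['grip_width'])
E
```

```text
0.3159837003742548
```

View pics/m1.png

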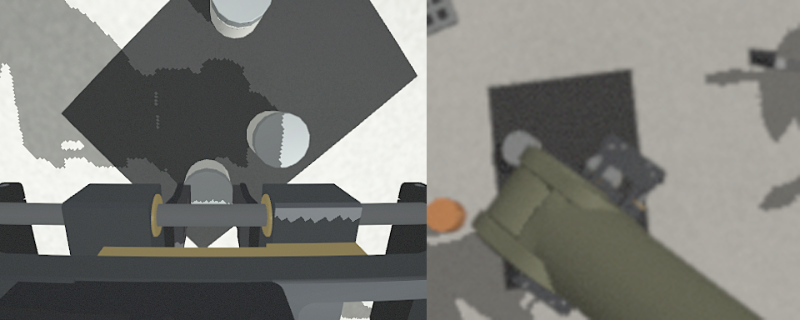

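```bash
python3 - <<'E'
from h import *
s=json.load(open('w4.json'));im=bright(cv2.imread('pics/w4.png'))
R=cv2.Rodrigues(np.array(s['tool_rot']))[0]
for dy in(0,.01,.02,.03):
    print(dy,proj('wrist',np.array(s['position'])*[1,1,0]+[0,0,.042]+R[:,1]*dy*[1,1,0],s)) 
cv2.imwrite('pics/m2.png',cv2.resize(im[120:330,150:350],(762,800))[:600])
o=plane('wrist',[[334,165]],.042,s);print('M jar',o)
E
```

```text
0 [[253.46496581 233.63470471]]
0.01 [[253.45546171 218.34967227]]
0.02 [[253.44572627 202.62030882]]
0.03 [[253.43575896 186.4396859 ]]
M jar [[0.45308547 0.31198376 0.042     ]]
```

View pics/m2.png

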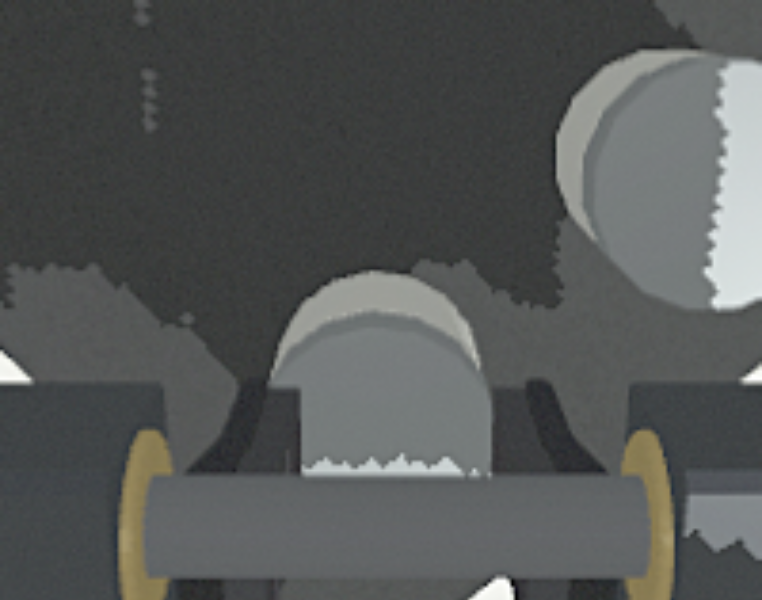

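The jar is centred between the fingers (far lid edge at +20 mm). I'll let the fingers finish closing.

>>> play_rows(
  targets=[
    {"claw": 1, "linear": [0, 0, 0], "rotation": [0, 0, 0]},
    {"claw": 1, "linear": [0, 0, 0], "rotation": [0, 0, 0]},
    {"claw": 1, "linear": [0, 0, 0], "rotation": [0, 0, 0]},
    {"claw": 1, "linear": [0, 0, 0], "rotation": [0, 0, 0]},
  ],
  newtons=12,
)

```text
time: 8.78
position: [0.3897, 0.3042, 0.0198]
tool_rot: [0.488, 1.5, -0.474]
ft_force: [-0.4, 0.2, -0.2]
grip_width: 0.082
```

```bash
python3 - <<'E'
from h import *
need([.508,-.002,.18],-35.7);print(get_state()['grip_width'],get_state()['ft_force'])
E
```

```text
pos [0.3897 0.3042 0.0198] zang -35.3 shift [-6.36 -7.18 11.02] turn [ 0.005  0.008 -0.008] t 8.8 w 0.08
0.0821238366157127 [-0.35284865  0.24866933 -0.15838783]
```

```bash
python3 - <<'E'
from h import *
wshot('w5');im=bright(cv2.imread('pics/w5.png'))
sc=bright(get_image('scene'));a=cv2.resize(sc[180:300,290:450],(800,600),interpolation=cv2.INTER_CUBIC)
b=cv2.resize(im[120:330,130:380],(400,336))
cv2.imwrite('pics/m3.png',np.vstack([np.hstack([cv2.resize(a,(400,300)),cv2.resize(b,(400,300))])]))
E
```

```text
(no output)
```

View pics/m3.png

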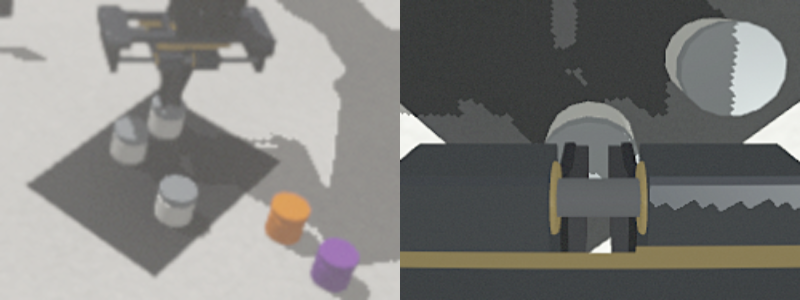

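```bash
python3 - <<'E'
from h import *
print('scene est',plane('scene',[[356.8,222],[341,229.5],[360.5,253]],.042).round(4))
print('top est',plane('top',np.array([[290.5,401],[290,367],[242,352]])*.64,.042).round(4))
s=get_state();print(s['position'],Rot.from_rotvec(s['tool_rot']).as_matrix().round(3))
print('tcp in scene',proj('scene',s['position']), 'tcp in wrist',proj('wrist',s['position'],s))
w=json.load(open('w5.json'))
print('far edge w5',plane('wrist',[[130+192*250/400,120+(130)*210/300*1]],.042,w), 'far base', plane('wrist',[[130+192*250/400,120+101*.7]],.002,w))
w=json.load(open('w4.json'))
print('far edge w4',plane('wrist',[[249,202]],.042,w),'far base',plane('wrist',[[249,191]],.002,w))
E
```

```text
scene est [[0.3948 0.31   0.042 ]
 [0.4572 0.3053 0.042 ]
 [0.4836 0.4028 0.042 ]]
top est [[0.385  0.3026 0.042 ]
 [0.453  0.3042 0.042 ]
 [0.4846 0.402  0.042 ]]
[0.38963824 0.30424645 0.01984728] [[ 0.018  0.577  0.816]
 [ 0.003  0.816 -0.577]
 [-1.     0.013  0.013]]
tcp in scene [[355.28519796 225.92041619]] tcp in wrist [[253.1005993  221.75487233]]
far edge w5 [[0.39649218 0.31750994 0.042     ]] far base [[0.39829411 0.32007528 0.002     ]]
far edge w4 [[0.39925275 0.32260822 0.042     ]] far base [[0.39754494 0.32045477 0.002     ]]
```

```bash
python3 - <<'E'
from h import *
s=get_state();sc=bright(get_image('scene'))
x0,y0,w,h=315,190,80,60;k=10
a=cv2.resize(sc[y0:y0+h,x0:x0+w],(800,600),interpolation=cv2.INTER_CUBIC)
R=Rot.from_rotvec(s['tool_rot']).as_matrix()
for d,c in((0,(0,0,255)),(.019,(255,0,0)),(.04,(0,255,0)),(.07,(0,255,255))):
    p=(proj('scene',s['position']-R[:,0]*d)[0]-[x0,y0]+.5)*k;cv2.circle(a,tuple(int(v) for v in p),5,c,-1)
cv2.imwrite('pics/m4.png',a);print(s['grip_width'])
E
```

```text
0.028564939514821922
```

View pics/m4.png

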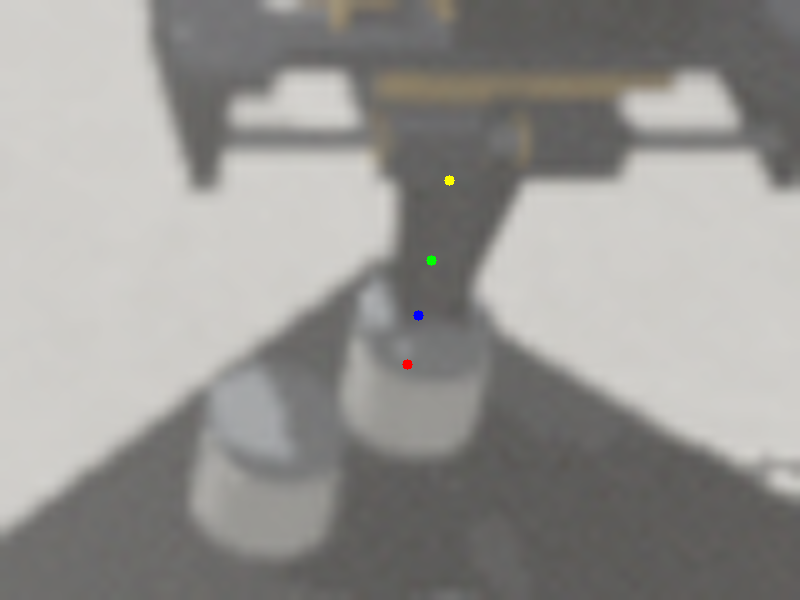

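The fingers end at the lid top even though the TCP reads z=0.020. I'll check the true tip height by touching bare bench next to the mat.

>>> play_rows(
  targets=[
    {"claw": 1, "linear": [-0.8, 0, 0], "rotation": [0, 0, 0]},
    {"claw": 1, "linear": [-0.8, 0, 0], "rotation": [0, 0, 0]},
    {"claw": 1, "linear": [0, -0.4, 0.8], "rotation": [0, 0, 0]},
    {"claw": 1, "linear": [0, -0.4, 0.8], "rotation": [0, 0, 0]},
    {"claw": 1, "linear": [0, -0.4, 0.8], "rotation": [0, 0, 0]},
    {"claw": 1, "linear": [0.8, 0, 0], "rotation": [0, 0, 0]},
    {"claw": 1, "linear": [0.6, 0, 0], "rotation": [0, 0, 0]},
    {"claw": 1, "linear": [0.2, 0, 0], "rotation": [0, 0, 0]},
    {"claw": 1, "linear": [0, 0, 0], "rotation": [0, 0, 0]},
  ],
)

```text
time: 9.68
position: [0.424, 0.2434, 0.022]
tool_rot: [0.487, 1.497, -0.471]
ft_force: [0.5, 0.6, 0.2]
grip_width: 0.004
```

>>> play_rows(
  targets=[
    {"claw": 1, "linear": [0.3, 0, 0], "rotation": [0, 0, 0]},
    {"claw": 1, "linear": [0, 0, 0], "rotation": [0, 0, 0]},
  ],
)

```text
time: 9.85
position: [0.424, 0.244, 0.0145]
tool_rot: [0.487, 1.498, -0.471]
ft_force: [-0.3, -0.6, -0.3]
grip_width: 0.004
```

```bash
python3 - <<'E'
from h import *
need([.427,.253,.003],-35.7);print(get_state()['ft_force'].round(1))
wshot('w6');sc=bright(get_image('scene'));s=get_state()
x0,y0,w,h=315,180,100,75;k=8
a=cv2.resize(sc[y0:y0+h,x0:x0+w],(800,600),interpolation=cv2.INTER_CUBIC)
p=(proj('scene',s['position'])[0]-[x0,y0]+.5)*k;print(p);cv2.circle(a,tuple(int(v) for v in p),4,(0,0,255),-1)
cv2.imwrite('pics/m5.png',np.hstack([cv2.resize(a,(400,300)),cv2.resize(cv2.imread('pics/w6b.png'),(400,300))]))
E
```

```text
pos [0.424  0.244  0.0145] zang -35.1 shift [ 0.46  0.35 -0.12] turn [ 0.006  0.01  -0.01 ] t 9.8 w 0.0
[-0.3 -0.6 -0.3]
[145.77424197 332.21893497]
```

View pics/m5.png

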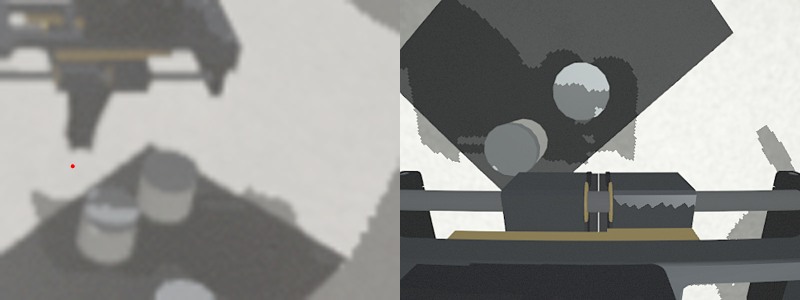

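The tips end about 15–19 mm above the projected TCP. I'll confirm by contact, in small steps.

>>> play_rows(
  targets=[
    {"claw": 1, "linear": [0.3, 0, 0], "rotation": [0, 0, 0]},
    {"claw": 1, "linear": [0.3, 0, 0], "rotation": [0, 0, 0]},
    {"claw": 1, "linear": [0.1, 0, 0], "rotation": [0, 0, 0]},
  ],
)

```text
time: 10.2
position: [0.4267, 0.2463, -0.0013]
tool_rot: [0.489, 1.493, -0.466]
ft_force: [-0.0, -0.5, 0.4]
grip_width: 0.01
```

>>> play_rows(
  targets=[
    {"claw": 1, "linear": [0.15, 0, 0], "rotation": [0, 0, 0]},
    {"claw": 1, "linear": [0.15, 0, 0], "rotation": [0, 0, 0]},
  ],
)

```text
time: 10.37
position: [0.4269, 0.2466, -0.0097]
tool_rot: [0.488, 1.493, -0.466]
ft_force: [-0.1, -0.2, 0.2]
grip_width: 0.0
```

```bash
python3 - <<'E'
from h import *; import bench
print(bench.grip_point_offset() if callable(bench.grip_point_offset) else bench.grip_point_offset)
print(get_state()['ft_force'],get_state()['position'])
E
```

```text
0.0187
[-0.09382673 -0.17790267  0.18840478] [ 0.42687213  0.2466388  -0.00967237]
```

>>> play_rows(
  targets=[
    {"claw": 1, "linear": [0.15, 0, 0], "rotation": [0, 0, 0]},
    {"claw": 1, "linear": [0.1, 0, 0], "rotation": [0, 0, 0]},
  ],
)

```text
time: 10.53
position: [0.4267, 0.2467, -0.017]
tool_rot: [0.488, 1.494, -0.466]
ft_force: [-1.1, -0.9, 0.8]
grip_width: 0.005
```

>>> play_rows(
  targets=[
    {"claw": 1, "linear": [0.1, 0, 0], "rotation": [0, 0, 0]},
    {"claw": 1, "linear": [0.05, 0, 0], "rotation": [0, 0, 0]},
  ],
)

```text
time: 10.7
position: [0.4265, 0.2466, -0.0217]
tool_rot: [0.488, 1.495, -0.466]
ft_force: [-0.7, -0.2, -0.1]
grip_width: 0.005
```

>>> play_rows(
  targets=[
    {"claw": 1, "linear": [0.1, 0, 0], "rotation": [0, 0, 0]},
    {"claw": 1, "linear": [0.05, 0, 0], "rotation": [0, 0, 0]},
  ],
)

```text
time: 10.87
position: [0.4268, 0.2467, -0.0249]
tool_rot: [0.487, 1.494, -0.467]
ft_force: [-6.4, -3.2, 21.1]
grip_width: 0.006
```

Contact came at a reading of about -0.0235, so the true tips are 22.5 mm behind the reported point. I'll correct for that and re-measure jar 1 from w6, where its lid is at (224,296).

```bash
python3 - <<'E'
from h import *
s=json.load(open('w6.json'))
print(plane('wrist',np.array([[224,297],[362,183]])*.64,.042,s).round(4))
need([.388,.303,.07],-35.7)
E
```

```text
[[0.3887 0.3046 0.042 ]
 [0.4544 0.308  0.042 ]]
pos [ 0.4268  0.2467 -0.0249] zang -35.0 shift [-3.82  1.03 -2.49] turn [ 0.008  0.011 -0.012] t 10.9 w 0.01
```

>>> play_rows(
  targets=[
    {"claw": 0.9, "linear": [-0.9, 0, 0], "rotation": [0, 0.01, -0.01]},
    {"claw": 0.3, "linear": [-1, 0, 0], "rotation": [0, 0, 0]},
    {"claw": 0.3, "linear": [-1, 0, 0], "rotation": [0, 0, 0]},
    {"claw": 0.3, "linear": [-1, 0, 0], "rotation": [0, 0, 0]},
    {"claw": 0.3, "linear": [0, 0.4, -0.6], "rotation": [0, 0, 0]},
    {"claw": 0.3, "linear": [0, 0.4, -0.6], "rotation": [0, 0, 0]},
    {"claw": 0.3, "linear": [0, 0.4, -0.6], "rotation": [0, 0, 0]},
    {"claw": 0.3, "linear": [0, 0, 0], "rotation": [0, 0, 0]},
  ],
)

```text
time: 11.53
position: [0.4071, 0.2975, 0.0778]
tool_rot: [0.484, 1.513, -0.48]
ft_force: [-0.3, 0.7, 0.2]
grip_width: 0.531
```

```bash
python3 - <<'E'
from h import *
need([.388,.303,-.006],-35.7)
E
```

```text
pos [0.4071 0.2975 0.0778] zang -35.3 shift [ 3.35 -0.27 -0.76] turn [ 0.005  0.002 -0.002] t 11.5 w 0.53
```

>>> play_rows(
  targets=[
    {"claw": 0.3, "linear": [0, -0.23, -0.8], "rotation": [0, 0, 0]},
    {"claw": 0.3, "linear": [0, 0, 0], "rotation": [0, 0, 0]},
    {"claw": 0.3, "linear": [0, 0, 0], "rotation": [0, 0, 0]},
  ],
)

```text
time: 11.78
position: [0.3875, 0.3045, 0.0778]
tool_rot: [0.483, 1.512, -0.479]
ft_force: [1.0, -0.8, 0.0]
grip_width: 0.683
```

```bash
python3 - <<'E'
from h import *
need([.388,.304,-.006],-35.7)
E
```

```text
pos [0.3875 0.3045 0.0778] zang -35.2 shift [ 3.35 -0.02  0.02] turn [ 0.006  0.002 -0.002] t 11.8 w 0.68
```

>>> play_rows(
  targets=[
    {"claw": 0.3, "linear": [0.6, 0, 0], "rotation": [0, 0, 0]},
    {"claw": 0.3, "linear": [0.6, 0, 0], "rotation": [0, 0, 0]},
    {"claw": 0.3, "linear": [0.6, 0, 0], "rotation": [0, 0, 0]},
    {"claw": 0.3, "linear": [0.6, 0, 0], "rotation": [0, 0, 0]},
    {"claw": 0.3, "linear": [0.5, 0, 0], "rotation": [0, 0, 0]},
    {"claw": 0.3, "linear": [0.3, 0, 0], "rotation": [0, 0, 0]},
    {"claw": 0.3, "linear": [0, 0, 0], "rotation": [0, 0, 0]},
  ],
)

```text
time: 12.37
position: [0.3928, 0.2997, -0.0056]
tool_rot: [0.485, 1.507, -0.484]
ft_force: [0.2, 0.3, 0.7]
grip_width: 0.702
```

```bash
python3 - <<'E'
from h import *
need([.388,.304,-.006],-35.7)
E
```

```text
pos [ 0.3928  0.2997 -0.0056] zang -35.5 shift [ 0.01  0.03 -0.26] turn [ 0.002  0.005 -0.002] t 12.4 w 0.7
```

>>> play_rows(
  targets=[
    {"claw": 0.3, "linear": [0, 0, -0.24], "rotation": [0, 0, 0]},
    {"claw": 0.7, "linear": [0, 0, 0], "rotation": [0, 0, 0]},
    {"claw": 0.7, "linear": [0, 0, 0], "rotation": [0, 0, 0]},
    {"claw": 0.7, "linear": [0, 0, 0], "rotation": [0, 0, 0]},
    {"claw": 0.7, "linear": [0, 0, 0], "rotation": [0, 0, 0]},
    {"claw": 0.7, "linear": [0, 0, 0], "rotation": [0, 0, 0]},
    {"claw": 0.7, "linear": [0, 0, 0], "rotation": [0, 0, 0]},
    {"claw": 0.7, "linear": [0, 0, 0], "rotation": [0, 0, 0]},
  ],
  newtons=15,
)

```text
time: 13.03
position: [0.3898, 0.3041, -0.0029]
tool_rot: [0.487, 1.503, -0.482]
ft_force: [-0.4, 0.3, -0.9]
grip_width: 0.457
```

```bash
python3 - <<'E'
from h import *
need([.508,-.002,.16],-35.7)
E
```

```text
pos [ 0.3898  0.3041 -0.0029] zang -35.5 shift [-6.45 -7.17 11.03] turn [ 0.002  0.007 -0.004] t 13.0 w 0.46
```

Jar 1 is gripped (0.457, about 40 mm). Lifting it to the opening.

>>> play_rows(
  targets=[
    {"claw": 0.7, "linear": [-0.6, 0, 0], "rotation": [0, 0.007, -0.004]},
    {"claw": 0.7, "linear": [-0.9, 0, 0], "rotation": [0, 0, 0]},
    {"claw": 0.7, "linear": [-0.9, 0, 0], "rotation": [0, 0, 0]},
    {"claw": 0.7, "linear": [-0.9, 0, 0], "rotation": [0, 0, 0]},
    {"claw": 0.7, "linear": [-0.9, -0.2, 0.3], "rotation": [0, 0, 0]},
    {"claw": 0.7, "linear": [-0.8, -0.6, 0.9], "rotation": [0, 0, 0]},
    {"claw": 0.7, "linear": [-0.8, -0.6, 0.9], "rotation": [0, 0, 0]},
    {"claw": 0.7, "linear": [-0.4, -0.6, 0.9], "rotation": [0, 0, 0]},
    {"claw": 0.7, "linear": [0, -0.6, 0.9], "rotation": [0, 0, 0]},
    {"claw": 0.7, "linear": [0, -0.6, 0.9], "rotation": [0, 0, 0]},
  ],
)

```text
time: 13.87
position: [0.4392, 0.1714, 0.1592]
tool_rot: [0.472, 1.52, -0.471]
ft_force: [1.2, -0.1, -1.0]
grip_width: 0.457
```

>>> play_rows(
  targets=[
    {"claw": 0.7, "linear": [0, -0.6, 0.9], "rotation": [0, 0, 0]},
    {"claw": 0.7, "linear": [0, -0.6, 0.9], "rotation": [0, 0, 0]},
    {"claw": 0.7, "linear": [0, -0.6, 0.9], "rotation": [0, 0, 0]},
    {"claw": 0.7, "linear": [0, -0.6, 0.9], "rotation": [0, 0, 0]},
    {"claw": 0.7, "linear": [0, -0.6, 0.9], "rotation": [0, 0, 0]},
    {"claw": 0.7, "linear": [0, -0.6, 0.9], "rotation": [0, 0, 0]},
    {"claw": 0.7, "linear": [0, 0, 0], "rotation": [0, 0, 0]},
    {"claw": 0.7, "linear": [0, 0, 0], "rotation": [0, 0, 0]},
  ],
)

```text
time: 14.53
position: [0.5031, 0.0052, 0.1606]
tool_rot: [0.476, 1.513, -0.481]
ft_force: [0.1, 0.5, -0.3]
grip_width: 0.456
```

```bash
python3 - <<'E'
from h import *
need([.508,-.002,.13],-35.7)
E
```

```text
pos [0.5031 0.0052 0.1606] zang -35.0 shift [ 1.23 -0.12  0.32] turn [0.007 0.003 0.001] t 14.5 w 0.46
```

>>> play_rows(
  targets=[
    {"claw": 0.7, "linear": [0.6, -0.12, 0.3], "rotation": [0.007, 0.003, 0]},
    {"claw": 0.7, "linear": [0.6, 0, 0], "rotation": [0, 0, 0]},
    {"claw": 0.7, "linear": [0, 0, 0], "rotation": [0, 0, 0]},
  ],
)

```text
time: 14.78
position: [0.5082, -0.0015, 0.1305]
tool_rot: [0.487, 1.513, -0.489]
ft_force: [-1.4, 0.4, -0.6]
grip_width: 0.455
```

```bash
python3 - <<'E'
from h import *
need([.508,-.002,.047],-35.7);wshot('w7')
E
```

```text
pos [ 0.5082 -0.0015  0.1305] zang -35.7 shift [ 3.34 -0.02 -0.  ] turn [-0.     0.001  0.001] t 14.8 w 0.45
```

View pics/w7b.png

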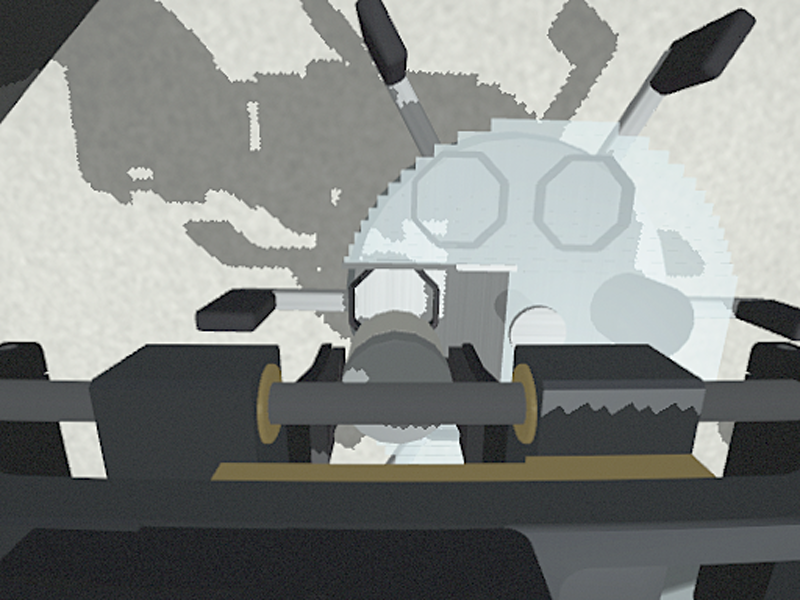

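Pocket 3's octagon spans u 352–438 with its top at v=267. The jar is at u≈398, so radially it's fine. I'll check the tangential direction by projection.

```bash
python3 - <<'E'
from h import *
s=json.load(open('w7.json'))
P=plane('wrist',np.array([[395,267],[352,297],[438,297],[461,200],[586,201]])*.64,.06,s);print(P.round(4))
o=np.array([.508,-.002]);R=Rot.from_rotvec(s['tool_rot']).as_matrix();print('top edge rel opening (y,z)',(R.T@(np.r_[o,.06]-P[0])).round(4))
for q in P[3:]: 
    d=q[:2]-AX;print(np.degrees(np.arctan2(d[1],d[0])).round(1),np.hypot(*d).round(4))
S=plane('wrist',np.array([[470,267],[508,268]])*.64,.103,s);print('strip',S.round(4),(R.T@(np.r_[o,.103]-S[0])).round(4))
n=plane('wrist',np.array([[538,326]])*.64,.107,s);print('nut',n)
E
```

```text
[[ 0.5214  0.0174  0.06  ]
 [ 0.4901  0.0176  0.06  ]
 [ 0.5315 -0.0122  0.06  ]
 [ 0.5739  0.0267  0.06  ]
 [ 0.6316 -0.015   0.06  ]]
top edge rel opening (y,z) [ 0.     -0.0235  0.0004]
83.5 0.0702
23.2 0.0713
strip [[ 0.5556  0.0023  0.103 ]
 [ 0.5705 -0.0089  0.103 ]] [-0.0001 -0.0313 -0.0361]
nut [[ 0.56671124 -0.04120659  0.107     ]]
```

>>> play_rows(
  targets=[
    {"claw": 0.7, "linear": [0.5, -0.04, -0.05], "rotation": [0, 0, 0]},
    {"claw": 0.7, "linear": [0.5, 0, -0.05], "rotation": [0, 0, 0]},
    {"claw": 0.7, "linear": [0.5, 0, -0.05], "rotation": [0, 0, 0]},
    {"claw": 0.7, "linear": [0.5, 0, -0.05], "rotation": [0, 0, 0]},
    {"claw": 0.7, "linear": [0, 0, 0], "rotation": [0, 0, 0]},
  ],
)

```text
time: 15.25
position: [0.5054, 0.0038, 0.0817]
tool_rot: [0.483, 1.507, -0.484]
ft_force: [-1.0, -1.3, -0.7]
grip_width: 0.454
```

```bash
python3 - <<'E'
from h import *
need([.5075,-.003,.047],-35.7)
E
```

```text
pos [0.5054 0.0038 0.0817] zang -35.4 shift [ 1.39 -0.18  0.22] turn [ 0.003  0.006 -0.001] t 15.2 w 0.45
```

>>> play_rows(
  targets=[
    {"claw": 0.7, "linear": [0.3, -0.18, 0.2], "rotation": [0, 0.006, 0]},
    {"claw": 0.7, "linear": [0.5, 0, 0], "rotation": [0, 0, 0]},
    {"claw": 0.7, "linear": [0.3, 0, 0], "rotation": [0, 0, 0]},
    {"claw": 0.7, "linear": [0, 0, 0], "rotation": [0, 0, 0]},
  ],
)

```text
time: 15.58
position: [0.5082, -0.0027, 0.0534]
tool_rot: [0.484, 1.514, -0.481]
ft_force: [-0.9, -0.3, -0.2]
grip_width: 0.46
```

```bash
python3 - <<'E'
from h import *
need([.5075,-.003,.046],-35.7);print(get_state()['ft_force'].round(1))
E
```

```text
pos [ 0.5082 -0.0027  0.0534] zang -35.3 shift [ 0.3  -0.03 -0.02] turn [ 0.004  0.001 -0.002] t 15.6 w 0.46
[-0.9 -0.3 -0.2]
```

>>> play_rows(
  targets=[
    {"claw": 0.7, "linear": [0.25, 0, 0], "rotation": [0, 0, 0]},
    {"claw": 0.7, "linear": [0.08, 0, 0], "rotation": [0, 0, 0]},
    {"claw": 0.7, "linear": [0, 0, 0], "rotation": [0, 0, 0]},
  ],
)

```text
time: 15.83
position: [0.509, -0.002, 0.0459]
tool_rot: [0.485, 1.514, -0.48]
ft_force: [-0.5, -0.1, 0.6]
grip_width: 0.455
```

>>> play_rows(
  targets=[
    {"claw": 0.45, "linear": [0, 0, 0], "rotation": [0, 0, 0]},
    {"claw": 0.4, "linear": [0, 0, 0], "rotation": [0, 0, 0]},
    {"claw": 0.4, "linear": [0, 0, 0], "rotation": [0, 0, 0]},
    {"claw": 0.4, "linear": [0, 0, 0], "rotation": [0, 0, 0]},
  ],
)

```text
time: 16.17
position: [0.5098, -0.0019, 0.0461]
tool_rot: [0.485, 1.512, -0.48]
ft_force: [-0.1, 0.2, 0.2]
grip_width: 0.587
```

>>> play_rows(
  targets=[
    {"claw": 0.4, "linear": [-0.5, 0, 0], "rotation": [0, 0, 0]},
    {"claw": 0.4, "linear": [-0.7, 0, 0], "rotation": [0, 0, 0]},
    {"claw": 0.4, "linear": [-0.8, 0, 0], "rotation": [0, 0, 0]},
    {"claw": 0.4, "linear": [-0.9, 0, 0], "rotation": [0, 0, 0]},
    {"claw": 0.4, "linear": [-0.9, 0, 0], "rotation": [0, 0, 0]},
    {"claw": 0.4, "linear": [-0.9, 0, 0], "rotation": [0, 0, 0]},
    {"claw": 0.4, "linear": [0, 0, 0], "rotation": [0, 0, 0]},
  ],
)

```text
time: 16.75
position: [0.5082, -0.0014, 0.1725]
tool_rot: [0.484, 1.514, -0.478]
ft_force: [1.0, 0.8, 0.2]
grip_width: 0.598
```

```bash
python3 - <<'E'
from h import *
wshot('w8');print(get_state()['ft_force'].round(1))
# next: straddle paddle p2 at 84
need(at(84,.13),-6)
E
```

```text
[ 1.1 -0.2  0.1]
pos [ 0.5073 -0.0014  0.1707] zang -35.2 shift [ 1.65  5.57 -0.24] turn [-0.324  0.    -0.002] t 16.8 w 0.6
```

>>> play_rows(
  targets=[
    {"claw": 0.4, "linear": [0, 0.8, -0.03], "rotation": [0, 0, 0]},
    {"claw": 0.4, "linear": [0, 0.8, -0.03], "rotation": [0, 0, 0]},
    {"claw": 0.4, "linear": [0, 0.8, -0.03], "rotation": [0, 0, 0]},
    {"claw": 0.4, "linear": [0, 0.8, -0.03], "rotation": [0, 0, 0]},
    {"claw": 0.4, "linear": [0, 0.8, -0.03], "rotation": [0, 0, 0]},
    {"claw": 0.4, "linear": [0, 0.8, -0.03], "rotation": [-0.07, 0, 0]},
    {"claw": 0.4, "linear": [0, 0.5, -0.03], "rotation": [-0.07, 0, 0]},
    {"claw": 0.4, "linear": [0, 0, 0], "rotation": [-0.07, 0, 0]},
    {"claw": 0.4, "linear": [0, 0, 0], "rotation": [-0.07, 0, 0]},
    {"claw": 0.4, "linear": [0, 0, 0], "rotation": [0, 0, 0]},
  ],
)

```text
time: 17.63
position: [0.5765, 0.1137, 0.1657]
tool_rot: [0.124, 1.575, -0.123]
ft_force: [-0.1, 0.2, 0.8]
grip_width: 0.596
```

```bash
python3 - <<'E'
from h import *
need(at(83.8,.04),-6)
E
```

```text
pos [0.5765 0.1137 0.1657] zang -9.0 shift [5.03 0.14 0.29] turn [-0.033 -0.005  0.   ] t 17.6 w 0.6
```

>>> play_rows(
  targets=[
    {"claw": 0.4, "linear": [0.4, 0.14, 0.29], "rotation": [-0.033, 0, 0]},
    {"claw": 0.4, "linear": [0.8, 0, 0], "rotation": [0, 0, 0]},
    {"claw": 0.4, "linear": [0.8, 0, 0], "rotation": [0, 0, 0]},
    {"claw": 0.4, "linear": [0.8, 0, 0], "rotation": [0, 0, 0]},
    {"claw": 0.4, "linear": [0.8, 0, 0], "rotation": [0, 0, 0]},
    {"claw": 0.4, "linear": [0.8, 0, 0], "rotation": [0, 0, 0]},
    {"claw": 0.5, "linear": [0.4, 0, 0], "rotation": [0, 0, 0]},
    {"claw": 0.6, "linear": [0, 0, 0], "rotation": [0, 0, 0]},
  ],
)

```text
time: 18.3
position: [0.5811, 0.1137, 0.0383]
tool_rot: [0.1, 1.58, -0.103]
ft_force: [-0.6, -0.2, -0.5]
grip_width: 0.523
```

```bash
python3 - <<'E'
from h import *
polar();need(at(83.8,.04),-6)
E
```

```text
tcp polar r 0.1574 ang 84.51 F [-0.6 -0.2 -0.5]
pos [0.5811 0.1137 0.0383] zang -7.4 shift [-0.07  0.11  0.07] turn [-0.016 -0.007  0.001] t 18.3 w 0.52
```

>>> play_rows(
  targets=[
    {"claw": 0.7, "linear": [0, 0.1, 0.05], "rotation": [-0.016, -0.007, 0]},
    {"claw": 0.7, "linear": [0, 0, 0], "rotation": [0, 0, 0]},
    {"claw": 0.7, "linear": [0.02, -0.02, 0.4], "rotation": [0.035, 0, 0]},
    {"claw": 0.7, "linear": [0.02, -0.03, 0.6], "rotation": [0.06, 0, 0]},
    {"claw": 0.7, "linear": [0.02, -0.03, 0.6], "rotation": [0.06, 0, 0]},
    {"claw": 0.7, "linear": [0.02, -0.03, 0.6], "rotation": [0.06, 0, 0]},
    {"claw": 0.7, "linear": [0.02, -0.03, 0.6], "rotation": [0.06, 0, 0]},
    {"claw": 0.7, "linear": [0.02, -0.03, 0.6], "rotation": [0.06, 0, 0]},
  ],
)

```text
time: 18.97
position: [0.6618, 0.089, 0.0428]
tool_rot: [0.507, 1.508, -0.508]
ft_force: [-0.7, 0.6, -0.3]
grip_width: 0.301
```

```bash
python3 - <<'E'
from h import *
polar();need(at(35,.04),-55)
E
```

```text
tcp polar r 0.1631 ang 54.04 F [-0.7  0.6 -0.3]
pos [0.6618 0.089  0.0428] zang -37.1 shift [ 0.12 -0.43  2.1 ] turn [ 0.198  0.002 -0.   ] t 19.0 w 0.3
```

>>> play_rows(
  targets=[
    {"claw": 0.7, "linear": [0.04, -0.09, 0.6], "rotation": [0.06, 0, 0]},
    {"claw": 0.7, "linear": [0.04, -0.06, 0.6], "rotation": [0.06, 0, 0]},
    {"claw": 0.7, "linear": [0.02, -0.05, 0.6], "rotation": [0.06, 0, 0]},
    {"claw": 0.7, "linear": [0.02, -0.05, 0.6], "rotation": [0.06, 0, 0]},
    {"claw": 0.7, "linear": [0, -0.03, 0.4], "rotation": [0.03, 0, 0]},
    {"claw": 0.7, "linear": [0, 0, 0.2], "rotation": [0.03, 0, 0]},
    {"claw": 0.7, "linear": [0, 0, 0], "rotation": [0, 0, 0]},
  ],
)

```text
time: 19.55
position: [0.714, 0.0286, 0.0499]
tool_rot: [0.901, 1.369, -0.884]
ft_force: [-0.2, -0.5, -0.2]
grip_width: 0.299
```

```bash
python3 - <<'E'
from h import *
polar();need(at(22,.04),-66)
E
```

```text
tcp polar r 0.1644 ang 25.83 F [-0.2 -0.5 -0.2]
pos [0.714  0.0286 0.0499] zang -65.9 shift [ 0.39 -0.18  0.43] turn [ 0.001  0.002 -0.009] t 19.6 w 0.3
```

>>> play_rows(
  targets=[
    {"claw": 0.7, "linear": [0, -0.1, 0.22], "rotation": [0, 0, 0]},
    {"claw": 0.7, "linear": [0, 0, 0.18], "rotation": [0, 0, 0]},
    {"claw": 0.7, "linear": [0, 0, 0], "rotation": [0, 0, 0]},
  ],
)

```text
time: 19.8
position: [0.7171, 0.0199, 0.0529]
tool_rot: [0.9, 1.368, -0.877]
ft_force: [0.3, 0.0, -0.6]
grip_width: 0.301
```

>>> play_rows(
  targets=[
    {"claw": 0.5, "linear": [0, 0, -0.1], "rotation": [0, 0, 0]},
    {"claw": 0.4, "linear": [-0.7, 0, 0], "rotation": [0, 0, 0]},
    {"claw": 0.3, "linear": [-1, 0, 0], "rotation": [0, 0, 0]},
    {"claw": 0.3, "linear": [-1, 0, 0], "rotation": [0, 0, 0]},
    {"claw": 0.3, "linear": [-1, 0, 0], "rotation": [-0.07, 0, 0]},
    {"claw": 0.3, "linear": [-1, 0, 0], "rotation": [-0.07, 0, 0]},
    {"claw": 0.3, "linear": [-1, 0, 0], "rotation": [-0.07, 0, 0]},
    {"claw": 0.3, "linear": [-1, 0, 0], "rotation": [-0.07, 0, 0]},
    {"claw": 0.3, "linear": [0, 0, 0], "rotation": [-0.07, 0, 0]},
    {"claw": 0.3, "linear": [0, 0, 0], "rotation": [0, 0, 0]},
  ],
)

```text
time: 20.63
position: [0.7096, 0.0258, 0.2281]
tool_rot: [0.445, 1.513, -0.431]
ft_force: [-0.2, 0.2, -0.3]
grip_width: 0.696
```

```bash
python3 - <<'E'
from h import *
need([.50,.02,.2],-35.7);need([.454,.308,.09],-35.7)
cv2.imwrite('pics/t2.png',get_image('top'))
E
```

```text
pos [0.7096 0.0258 0.2281] zang -32.1 shift [ 1.   -4.66 -6.99] turn [ 0.04   0.006 -0.008] t 20.6 w 0.7
pos [0.7096 0.0258 0.2281] zang -32.1 shift [  5.42   4.07 -14.71] turn [ 0.04   0.006 -0.008] t 20.6 w 0.7
```

>>> play_rows(
  targets=[
    {"claw": 0.3, "linear": [0, 0.28, -0.98], "rotation": [0.02, 0.006, -0.008]},
    {"claw": 0.3, "linear": [0, 0.28, -0.98], "rotation": [0.02, 0, 0]},
    {"claw": 0.3, "linear": [0, 0.28, -0.98], "rotation": [0, 0, 0]},
    {"claw": 0.3, "linear": [0, 0.28, -0.98], "rotation": [0, 0, 0]},
    {"claw": 0.3, "linear": [0, 0.28, -0.98], "rotation": [0, 0, 0]},
    {"claw": 0.3, "linear": [0, 0.28, -0.98], "rotation": [0, 0, 0]},
    {"claw": 0.3, "linear": [0, 0.28, -0.98], "rotation": [0, 0, 0]},
    {"claw": 0.3, "linear": [0.5, 0.28, -0.98], "rotation": [0, 0, 0]},
    {"claw": 0.3, "linear": [0.5, 0.28, -0.98], "rotation": [0, 0, 0]},
    {"claw": 0.3, "linear": [0.5, 0.28, -0.98], "rotation": [0, 0, 0]},
  ],
)

```text
time: 21.52
position: [0.549, 0.2281, 0.1819]
tool_rot: [0.526, 1.507, -0.537]
ft_force: [-0.9, 0.3, -0.2]
grip_width: 0.701
```

```bash
python3 - <<'E'
from h import *
need([.454,.308,.1],-35.7)
cv2.imwrite('pics/t3.png',get_image('top'))
E
```

```text
pos [0.549  0.2281 0.1819] zang -38.9 shift [ 3.28  0.13 -4.96] turn [-0.035  0.     0.004] t 21.5 w 0.7
```

>>> play_rows(
  targets=[
    {"claw": 0.3, "linear": [0.6, 0.02, -0.98], "rotation": [-0.035, 0, 0.004]},
    {"claw": 0.3, "linear": [0.6, 0.02, -0.98], "rotation": [0, 0, 0]},
    {"claw": 0.3, "linear": [0.6, 0.02, -0.98], "rotation": [0, 0, 0]},
    {"claw": 0.3, "linear": [0.6, 0.02, -0.98], "rotation": [0, 0, 0]},
    {"claw": 0.3, "linear": [0.6, 0.02, -0.98], "rotation": [0, 0, 0]},
    {"claw": 0.3, "linear": [0, 0, 0], "rotation": [0, 0, 0]},
    {"claw": 0.3, "linear": [0, 0, 0], "rotation": [0, 0, 0]},
  ],
)

```text
time: 22.15
position: [0.4331, 0.3105, 0.0954]
tool_rot: [0.485, 1.527, -0.499]
ft_force: [2.0, -0.2, 0.6]
grip_width: 0.699
```

```bash
python3 - <<'E'
from h import *
need([.454,.308,-.004],-35.7)
wshot('w9');t=get_image('top');cv2.imwrite('pics/t4.png',t)
s=json.load(open('w9.json'));print(proj('wrist',[[.454,.308,.042],[.484,.404,.042]],s)*800/512)
a=cv2.resize(bright(t[135:265,215:385]),(400,306),interpolation=cv2.INTER_CUBIC)
b=cv2.resize(cv2.imread('pics/w9b.png'),(400,300))
cv2.imwrite('pics/m6.png',np.hstack([a[:300],b]))
E
```

```text
pos [0.4331 0.3105 0.0954] zang -35.9 shift [3.96 0.45 0.78] turn [-0.003 -0.006  0.008] t 22.1 w 0.7
[[430.03508422 294.46116983]
 [369.44663285 109.91537671]]
```

View pics/m6.png

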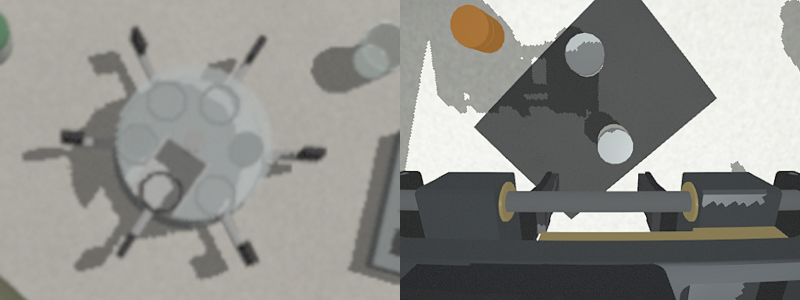

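The jar 1 lid is at the left of the wheel and the other two lids are where predicted, at (430,290) and (370,106). Next: grasp the second jar.

>>> play_rows(
  targets=[
    {"claw": 0.3, "linear": [0.2, 0.5, 0.76], "rotation": [0, -0.006, 0.008]},
    {"claw": 0.3, "linear": [0.6, 0, 0], "rotation": [0, 0, 0]},
    {"claw": 0.3, "linear": [0.6, 0, -0.05], "rotation": [0, 0, 0]},
    {"claw": 0.3, "linear": [0, 0, 0], "rotation": [0, 0, 0]},
  ],
)

```text
time: 22.58
position: [0.4627, 0.3079, 0.0621]
tool_rot: [0.504, 1.506, -0.496]
ft_force: [-0.1, -0.6, -0.3]
grip_width: 0.699
```

```bash
python3 - <<'E'
from h import *
need([.4545,.3095,-.004],-35.7)
E
```

```text
pos [0.4627 0.3079 0.0621] zang -36.6 shift [ 2.64 -0.16 -0.31] turn [-0.01   0.003 -0.004] t 22.6 w 0.7
```

>>> play_rows(
  targets=[
    {"claw": 0.3, "linear": [0.3, -0.16, -0.35], "rotation": [-0.01, 0, -0.004]},
    {"claw": 0.3, "linear": [0.6, 0, -0.04], "rotation": [0, 0, 0]},
    {"claw": 0.3, "linear": [0.6, 0, -0.04], "rotation": [0, 0, 0]},
    {"claw": 0.3, "linear": [0.6, 0, -0.04], "rotation": [0, 0, 0]},
    {"claw": 0.3, "linear": [0.3, 0, 0], "rotation": [0, 0, 0]},
    {"claw": 0.3, "linear": [0.1, 0, 0], "rotation": [0, 0, 0]},
  ],
)

```text
time: 23.08
position: [0.4546, 0.3114, 0.001]
tool_rot: [0.494, 1.506, -0.49]
ft_force: [-1.1, -0.8, -1.1]
grip_width: 0.698
```

```bash
python3 - <<'E'
from h import *
need([.4545,.3095,-.004],-35.7)
E
```

```text
pos [0.4546 0.3114 0.001 ] zang -36.0 shift [ 0.2  -0.06  0.04] turn [-0.004  0.004 -0.003] t 23.1 w 0.7
```

>>> play_rows(
  targets=[
    {"claw": 0.3, "linear": [0.2, -0.05, 0], "rotation": [0, 0, 0]},
    {"claw": 0.7, "linear": [0, 0, 0], "rotation": [0, 0, 0]},
    {"claw": 0.7, "linear": [0, 0, 0], "rotation": [0, 0, 0]},
    {"claw": 0.7, "linear": [0, 0, 0], "rotation": [0, 0, 0]},
    {"claw": 0.7, "linear": [0, 0, 0], "rotation": [0, 0, 0]},
    {"claw": 0.7, "linear": [0, 0, 0], "rotation": [0, 0, 0]},
    {"claw": 0.7, "linear": [0, 0, 0], "rotation": [0, 0, 0]},
    {"claw": 0.7, "linear": [0, 0, 0], "rotation": [0, 0, 0]},
  ],
  newtons=15,
)

```text
time: 23.75
position: [0.4558, 0.3112, -0.0012]
tool_rot: [0.496, 1.502, -0.489]
ft_force: [0.3, 0.1, -0.8]
grip_width: 0.457
```

```bash
python3 - <<'E'
from h import *
need([.508,-.002,.14],-35.7)
E
```

```text
pos [ 0.4558  0.3112 -0.0012] zang -36.1 shift [-5.64 -8.85  9.12] turn [-0.004  0.006 -0.005] t 23.8 w 0.46
```

>>> play_rows(
  targets=[
    {"claw": 0.7, "linear": [-0.6, 0, 0], "rotation": [0, 0.006, -0.005]},
    {"claw": 0.7, "linear": [-0.9, 0, 0], "rotation": [0, 0, 0]},
    {"claw": 0.7, "linear": [-0.9, 0, 0], "rotation": [0, 0, 0]},
    {"claw": 0.7, "linear": [-0.9, 0, 0], "rotation": [0, 0, 0]},
    {"claw": 0.7, "linear": [-0.9, 0, 0], "rotation": [0, 0, 0]},
    {"claw": 0.7, "linear": [-0.8, -0.6, 0.6], "rotation": [0, 0, 0]},
    {"claw": 0.7, "linear": [-0.6, -0.8, 0.8], "rotation": [0, 0, 0]},
    {"claw": 0.7, "linear": [-0.4, -0.8, 0.8], "rotation": [0, 0, 0]},
    {"claw": 0.7, "linear": [0, -0.8, 0.8], "rotation": [0, 0, 0]},
    {"claw": 0.7, "linear": [0, -0.8, 0.8], "rotation": [0, 0, 0]},
  ],
)

```text
time: 24.58
position: [0.4736, 0.183, 0.1556]
tool_rot: [0.482, 1.521, -0.477]
ft_force: [0.1, 0.2, -1.2]
grip_width: 0.454
```

>>> play_rows(
  targets=[
    {"claw": 0.7, "linear": [0, -0.8, 0.8], "rotation": [0, 0, 0]},
    {"claw": 0.7, "linear": [0, -0.8, 0.8], "rotation": [0, 0, 0]},
    {"claw": 0.7, "linear": [0, -0.8, 0.8], "rotation": [0, 0, 0]},
    {"claw": 0.7, "linear": [0, -0.8, 0.8], "rotation": [0, 0, 0]},
    {"claw": 0.7, "linear": [0, -0.8, 0.8], "rotation": [0, 0, 0]},
    {"claw": 0.7, "linear": [0, -0.8, 0.8], "rotation": [0, 0, 0]},
    {"claw": 0.7, "linear": [0, 0, 0], "rotation": [0, 0, 0]},
    {"claw": 0.7, "linear": [0, 0, 0], "rotation": [0, 0, 0]},
  ],
)

```text
time: 25.25
position: [0.5039, -0.0002, 0.1569]
tool_rot: [0.486, 1.513, -0.486]
ft_force: [-0.8, 1.2, -1.0]
grip_width: 0.454
```

```bash
python3 - <<'E'
from h import *
need([.508,-.002,.13],-35.7)
E
```

```text
pos [ 5.039e-01 -2.000e-04  1.569e-01] zang -35.6 shift [1.08 0.03 0.17] turn [ 0.002  0.002 -0.   ] t 25.2 w 0.45
```

>>> play_rows(
  targets=[
    {"claw": 0.7, "linear": [0.5, 0.03, 0.17], "rotation": [0, 0, 0]},
    {"claw": 0.7, "linear": [0.55, 0, 0], "rotation": [0, 0, 0]},
    {"claw": 0.7, "linear": [0, 0, 0], "rotation": [0, 0, 0]},
  ],
)

```text
time: 25.5
position: [0.5087, -0.0014, 0.1291]
tool_rot: [0.485, 1.511, -0.485]
ft_force: [-0.2, 0.7, -1.0]
grip_width: 0.451
```

```bash
cat >> h.py <<'E'
def ring(n):
    "dark octagon rim seen in the slot (z=.06): tool-y/z of its dark pixels relative to opening centre"
    s=json.load(open(n+'.json'));g=cv2.cvtColor(cv2.imread(f'pics/{n}.png'),cv2.COLOR_BGR2GRAY)
    R=Rot.from_rotvec(s['tool_rot']).as_matrix()
    vv,uu=np.mgrid[150:215,190:330];uv=np.c_[uu.ravel(),vv.ravel()]
    P=plane('wrist',uv,.06,s);q=(P-np.array([.508,-.002,.06]))@R
    ok=(g[150:215,190:330].ravel()<30)
    for z0 in(-.009,-.006,-.003,0,.003,.006,.009):
        m=ok&(abs(q[:,2]-z0)<.0015)&(q[:,1]>.008)&(q[:,1]<.03)
        print(z0, (q[m,1].min().round(4),q[m,1].max().round(4),m.sum()) if m.any() else None,end=' ')
    print()
E
python3 - <<'E'
from h import *
wshot('w10');ring('w7');ring('w10');need([.508,-.002,.13],-35.7)
E
```

```text
-0.009 None -0.006 None -0.003 None 0 None 0.003 None 0.006 None 0.009 None 
-0.009 (np.float64(0.0215), np.float64(0.0215), np.int64(1)) -0.006 None -0.003 None 0 None 0.003 (np.float64(0.0215), np.float64(0.0215), np.int64(1)) 0.006 (np.float64(0.0205), np.float64(0.0215), np.int64(5)) 0.009 (np.float64(0.0205), np.float64(0.0205), np.int64(3)) 
pos [ 0.5093 -0.0011  0.1301] zang -35.5 shift [ 0.   -0.06 -0.02] turn [ 0.002  0.003 -0.001] t 25.6 w 0.45
```

```bash
python3 - <<'E'
from h import *
for n in('w7','w10'):
    s=json.load(open(n+'.json'));g=cv2.cvtColor(cv2.imread(f'pics/{n}.png'),cv2.COLOR_BGR2GRAY).astype(np.float32)
    R=Rot.from_rotvec(s['tool_rot']).as_matrix();o=np.array([.508,-.002,.06])
    for z0 in(-.006,0,.006):
        ys=np.arange(.034,.012,-.001);uv=proj('wrist',[o+R[:,1]*y*[1,1,0]+R[:,2]*z0*[1,1,0] for y in ys],s).astype(np.float32)
        v=cv2.remap(g,uv[:,:1],uv[:,1:],cv2.INTER_LINEAR).ravel();print(n,z0,v.astype(int))
    if n=='w10': 
        c=cv2.resize(bright(cv2.imread('pics/w10.png')[60:260,170:430]),(780,600));cv2.imwrite('pics/m7.png',c)
E
```

```text
w7 -0.006 [222 215 190 178 180 168 152 170 111  85  84 132 205 210 207 206 205 206
 205 205 205 205]
w7 0 [221 224 204 180 173 173 152 170 126  92  85 119 188 212 211 209 209 209
 210 209 209 209]
w7 0.006 [220 222 221 220 196 171 149 169 125  92  85 121 193 215 214 212 213 213
 214 213 213 214]
w10 -0.006 [219 220 221 204 176 174 180 183 117  87  87 117 197 205 203 205 207 206
 203 204 206 200]
w10 0 [221 222 223 223 218 194 182 185 115  85  92  75 105 208 211 207 207 204
 201 207 212 208]
w10 0.006 [220 220 222 222 217 220 197 182 131  93  94  88  46  39 137 207 215 212
 207 210 212 209]
```

View pics/m7.png

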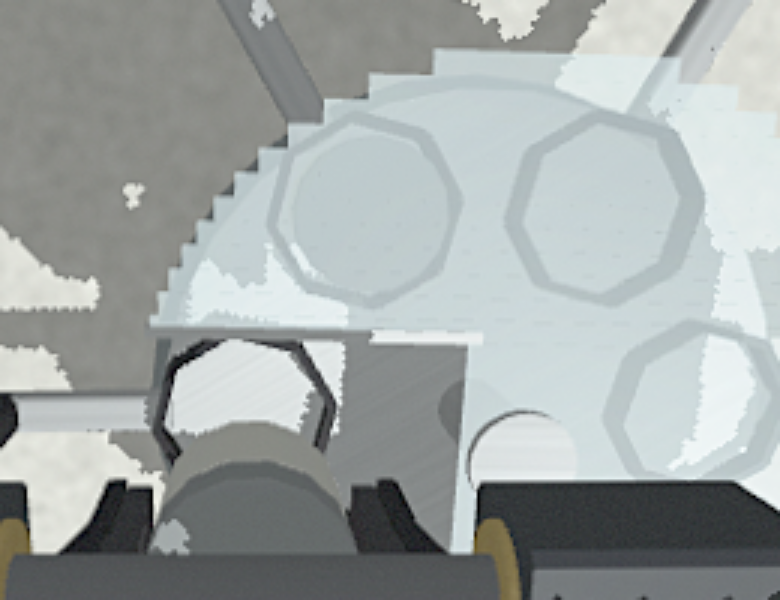

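```bash
python3 - <<'E'
from h import *
s=json.load(open('w10.json'))
P=plane('wrist',np.array([[367,210],[606,208],[700,400],[249,342]])/3+[170,60],.06,s)
for q in P:
    d=q[:2]-[.5665,-.042];print(q.round(4),np.degrees(np.arctan2(d[1],d[0])).round(1),np.hypot(*d).round(4))
E
```

```text
[0.5715 0.0272 0.06  ] 85.9 0.0694
[ 0.6294 -0.0131  0.06  ] 24.7 0.0693
[ 0.6246 -0.0814  0.06  ] -34.1 0.0702
[0.5207 0.0153 0.06  ] 128.6 0.0734
```

>>> play_rows(
  targets=[
    {"claw": 0.7, "linear": [0.5, -0.1, -0.02], "rotation": [0, 0, 0]},
    {"claw": 0.7, "linear": [0.5, -0.02, 0], "rotation": [0, 0, 0]},
    {"claw": 0.7, "linear": [0.5, -0.02, 0], "rotation": [0, 0, 0]},
    {"claw": 0.7, "linear": [0.5, 0, 0], "rotation": [0, 0, 0]},
    {"claw": 0.7, "linear": [0.3, 0, 0], "rotation": [0, 0, 0]},
    {"claw": 0.7, "linear": [0, 0, 0], "rotation": [0, 0, 0]},
  ],
)

```text
time: 26.05
position: [0.5092, 0.0029, 0.0722]
tool_rot: [0.479, 1.509, -0.474]
ft_force: [-0.5, 0.5, -1.3]
grip_width: 0.453
```

```bash
python3 - <<'E'
from h import *
need([.507,-.0033,.0475],-35.7)
E
```

```text
pos [0.5092 0.0029 0.0722] zang -34.9 shift [ 0.99 -0.26  0.06] turn [ 0.009  0.005 -0.003] t 26.1 w 0.45
```

>>> play_rows(
  targets=[
    {"claw": 0.7, "linear": [0.1, -0.26, 0.05], "rotation": [0.009, 0.005, 0]},
    {"claw": 0.7, "linear": [0.4, 0, 0], "rotation": [0, 0, 0]},
    {"claw": 0.7, "linear": [0.2, 0, 0], "rotation": [0, 0, 0]},
    {"claw": 0.7, "linear": [0, 0, 0], "rotation": [0, 0, 0]},
  ],
)

```text
time: 26.38
position: [0.5079, -0.0026, 0.055]
tool_rot: [0.492, 1.512, -0.482]
ft_force: [0.1, -0.5, -1.0]
grip_width: 0.454
```

```bash
python3 - <<'E'
from h import *
need([.507,-.0033,.0475],-35.7);print(get_state()['ft_force'].round(1))
E
```

```text
pos [ 0.5079 -0.0026  0.055 ] zang -35.7 shift [ 0.3  -0.05 -0.01] turn [ 0.     0.001 -0.004] t 26.4 w 0.45
[ 0.1 -0.5 -1. ]
```

>>> play_rows(
  targets=[
    {"claw": 0.7, "linear": [0.25, -0.05, 0], "rotation": [0, 0, 0]},
    {"claw": 0.7, "linear": [0.08, 0, 0], "rotation": [0, 0, 0]},
    {"claw": 0.7, "linear": [0, 0, 0], "rotation": [0, 0, 0]},
    {"claw": 0.45, "linear": [0, 0, 0], "rotation": [0, 0, 0]},
    {"claw": 0.4, "linear": [0, 0, 0], "rotation": [0, 0, 0]},
    {"claw": 0.4, "linear": [0, 0, 0], "rotation": [0, 0, 0]},
    {"claw": 0.4, "linear": [0, 0, 0], "rotation": [0, 0, 0]},
  ],
)

```text
time: 26.97
position: [0.5085, -0.0038, 0.0478]
tool_rot: [0.493, 1.509, -0.482]
ft_force: [-0.1, 0.2, -0.6]
grip_width: 0.589
```

>>> play_rows(
  targets=[
    {"claw": 0.4, "linear": [-0.5, 0, 0], "rotation": [0, 0, 0]},
    {"claw": 0.4, "linear": [-0.7, 0, 0], "rotation": [0, 0, 0]},
    {"claw": 0.4, "linear": [-0.8, 0, 0], "rotation": [0, 0, 0]},
    {"claw": 0.4, "linear": [-0.9, 0, 0], "rotation": [0, 0, 0]},
    {"claw": 0.4, "linear": [-0.9, 0, 0], "rotation": [0, 0, 0]},
    {"claw": 0.4, "linear": [-0.9, 0, 0], "rotation": [0, 0, 0]},
    {"claw": 0.4, "linear": [0, 0, 0], "rotation": [0, 0, 0]},
  ],
)

```text
time: 27.55
position: [0.5065, -0.0035, 0.174]
tool_rot: [0.492, 1.512, -0.481]
ft_force: [0.3, -1.1, 0.1]
grip_width: 0.604
```

>>> play_rows(
  targets=[
    {"claw": 0.4, "linear": [0, 0.8, -0.03], "rotation": [0, 0, 0]},
    {"claw": 0.4, "linear": [0, 0.8, -0.03], "rotation": [0, 0, 0]},
    {"claw": 0.4, "linear": [0, 0.8, -0.03], "rotation": [0, 0, 0]},
    {"claw": 0.4, "linear": [0, 0.8, -0.03], "rotation": [0, 0, 0]},
    {"claw": 0.4, "linear": [0, 0.8, -0.03], "rotation": [0, 0, 0]},
    {"claw": 0.4, "linear": [0, 0.8, -0.03], "rotation": [-0.07, 0, 0]},
    {"claw": 0.4, "linear": [0, 0.5, -0.03], "rotation": [-0.07, 0, 0]},
    {"claw": 0.4, "linear": [0, 0, 0], "rotation": [-0.07, 0, 0]},
    {"claw": 0.4, "linear": [0, 0, 0], "rotation": [-0.07, 0, 0]},
    {"claw": 0.4, "linear": [0, 0, 0], "rotation": [0, 0, 0]},
  ],
)

```text
time: 28.38
position: [0.5824, 0.1124, 0.1817]
tool_rot: [0.133, 1.554, -0.124]
ft_force: [-0.7, 0.2, 0.2]
grip_width: 0.602
```

```bash
python3 - <<'E'
from h import *
need(at(85,.04),-5)
E
```

```text
pos [0.5824 0.1124 0.1817] zang -9.4 shift [ 5.66  0.1  -0.19] turn [-0.049  0.008 -0.004] t 28.4 w 0.6
```

>>> play_rows(
  targets=[
    {"claw": 0.4, "linear": [0.6, 0.1, -0.1], "rotation": [-0.045, 0.008, 0]},
    {"claw": 0.4, "linear": [0.9, 0, 0], "rotation": [0, 0, 0]},
    {"claw": 0.4, "linear": [0.9, 0, 0], "rotation": [0, 0, 0]},
    {"claw": 0.4, "linear": [0.8, 0, 0], "rotation": [0, 0, 0]},
    {"claw": 0.4, "linear": [0.8, 0, 0], "rotation": [0, 0, 0]},
    {"claw": 0.4, "linear": [0.8, 0, 0], "rotation": [0, 0, 0]},
    {"claw": 0.5, "linear": [0.6, 0, 0], "rotation": [0, 0, 0]},
    {"claw": 0.6, "linear": [0, 0, 0], "rotation": [0, 0, 0]},
  ],
)

```text
time: 29.05
position: [0.5822, 0.1139, 0.0447]
tool_rot: [0.098, 1.563, -0.09]
ft_force: [-0.1, -0.1, -0.4]
grip_width: 0.514
```

```bash
python3 - <<'E'
from h import *
polar();need(at(85,.04),-5)
E
```

```text
tcp polar r 0.1577 ang 84.09 F [-0.1 -0.1 -0.4]
pos [0.5822 0.1139 0.0447] zang -6.9 shift [ 0.19  0.09 -0.1 ] turn [-0.021  0.003 -0.003] t 29.1 w 0.51
```

>>> play_rows(
  targets=[
    {"claw": 0.7, "linear": [0.15, 0.08, -0.05], "rotation": [-0.016, 0, 0]},
    {"claw": 0.7, "linear": [0, 0, 0], "rotation": [0, 0, 0]},
    {"claw": 0.7, "linear": [0.02, -0.03, 0.4], "rotation": [0.035, 0, 0]},
    {"claw": 0.7, "linear": [0.03, -0.05, 0.6], "rotation": [0.06, 0, 0]},
    {"claw": 0.7, "linear": [0.03, -0.05, 0.6], "rotation": [0.06, 0, 0]},
    {"claw": 0.7, "linear": [0.03, -0.05, 0.6], "rotation": [0.06, 0, 0]},
    {"claw": 0.7, "linear": [0.03, -0.05, 0.6], "rotation": [0.06, 0, 0]},
    {"claw": 0.7, "linear": [0.03, -0.05, 0.6], "rotation": [0.06, 0, 0]},
    {"claw": 0.7, "linear": [0.04, -0.07, 0.6], "rotation": [0.06, 0, 0]},
    {"claw": 0.7, "linear": [0.04, -0.06, 0.6], "rotation": [0.06, 0, 0]},
  ],
)

```text
time: 29.88
position: [0.6815, 0.0669, 0.0441]
tool_rot: [0.665, 1.466, -0.648]
ft_force: [-0.5, -0.1, 0.1]
grip_width: 0.297
```

>>> play_rows(
  targets=[
    {"claw": 0.7, "linear": [0.05, -0.05, 0.6], "rotation": [0.06, 0, 0]},
    {"claw": 0.7, "linear": [0.05, -0.05, 0.5], "rotation": [0.06, 0, 0]},
    {"claw": 0.7, "linear": [0.05, -0.03, 0.4], "rotation": [0.03, 0, 0]},
    {"claw": 0.7, "linear": [0, 0, 0.15], "rotation": [0.03, 0, 0]},
    {"claw": 0.7, "linear": [0, 0, 0], "rotation": [0, 0, 0]},
  ],
)

```text
time: 30.3
position: [0.7088, 0.0291, 0.0467]
tool_rot: [0.906, 1.373, -0.878]
ft_force: [-0.2, -0.1, -0.1]
grip_width: 0.299
```

```bash
python3 - <<'E'
from h import *
polar();need(at(22,.045),-66)
E
```

```text
tcp polar r 0.16 ang 26.8 F [-0.2 -0.1 -0.1]
pos [0.7088 0.0291 0.0467] zang -65.8 shift [0.07 0.   0.54] turn [ 0.002 -0.002 -0.011] t 30.3 w 0.3
```

>>> play_rows(
  targets=[
    {"claw": 0.7, "linear": [0, 0, 0.28], "rotation": [0, 0, 0]},
    {"claw": 0.7, "linear": [0, 0, 0.2], "rotation": [0, 0, 0]},
    {"claw": 0.7, "linear": [0, 0, 0], "rotation": [0, 0, 0]},
  ],
)

```text
time: 30.55
position: [0.7148, 0.019, 0.0492]
tool_rot: [0.905, 1.373, -0.873]
ft_force: [0.2, 0.5, -0.0]
grip_width: 0.302
```

```bash
python3 - <<'E'
from h import *
polar();need(at(22,.045),-66)
E
```

```text
tcp polar r 0.1612 ang 22.64 F [ 0.2  0.5 -0. ]
pos [0.7148 0.019  0.0492] zang -65.6 shift [ 0.17 -0.05  0.07] turn [ 0.004 -0.002 -0.013] t 30.6 w 0.3
```

>>> play_rows(
  targets=[
    {"claw": 0.7, "linear": [0, 0, 0.08], "rotation": [0, 0, 0]},
    {"claw": 0.7, "linear": [0, 0, 0], "rotation": [0, 0, 0]},
    {"claw": 0.5, "linear": [0, 0, -0.1], "rotation": [0, 0, 0]},
    {"claw": 0.4, "linear": [-0.7, 0, 0], "rotation": [0, 0, 0]},
    {"claw": 0.3, "linear": [-1, 0, 0], "rotation": [0, 0, 0]},
    {"claw": 0.3, "linear": [-1, 0, 0], "rotation": [-0.07, 0, 0]},
    {"claw": 0.3, "linear": [-1, 0, 0], "rotation": [-0.07, 0, 0]},
    {"claw": 0.3, "linear": [-1, 0, 0], "rotation": [-0.07, 0, 0]},
    {"claw": 0.3, "linear": [-1, 0, 0], "rotation": [-0.07, 0, 0]},
    {"claw": 0.3, "linear": [-1, 0, 0], "rotation": [-0.03, 0, 0]},
  ],
)

```text
time: 31.38
position: [0.7064, 0.0194, 0.2158]
tool_rot: [0.502, 1.514, -0.484]
ft_force: [0.5, -0.2, -0.4]
grip_width: 0.691
```

```bash
python3 - <<'E'
from h import *
need([.483,.405,.1],-35.7)
E
```

```text
pos [0.7064 0.0194 0.2158] zang -36.1 shift [  4.77   7.15 -16.29] turn [-0.004 -0.002 -0.007] t 31.4 w 0.69
```

>>> play_rows(
  targets=[
    {"claw": 0.3, "linear": [0, 0.42, -0.96], "rotation": [0, 0, -0.007]},
    {"claw": 0.3, "linear": [0, 0.42, -0.96], "rotation": [0, 0, 0]},
    {"claw": 0.3, "linear": [0, 0.42, -0.96], "rotation": [0, 0, 0]},
    {"claw": 0.3, "linear": [0, 0.42, -0.96], "rotation": [0, 0, 0]},
    {"claw": 0.3, "linear": [0, 0.42, -0.96], "rotation": [0, 0, 0]},
    {"claw": 0.3, "linear": [0, 0.42, -0.96], "rotation": [0, 0, 0]},
    {"claw": 0.3, "linear": [0, 0.42, -0.96], "rotation": [0, 0, 0]},
    {"claw": 0.3, "linear": [0.1, 0.42, -0.96], "rotation": [0, 0, 0]},
    {"claw": 0.3, "linear": [0.4, 0.42, -0.96], "rotation": [0, 0, 0]},
    {"claw": 0.3, "linear": [0.4, 0.42, -0.96], "rotation": [0, 0, 0]},
  ],
)

```text
time: 32.22
position: [0.5779, 0.2498, 0.2047]
tool_rot: [0.502, 1.491, -0.493]
ft_force: [0.7, -0.2, -0.3]
grip_width: 0.702
```

>>> play_rows(
  targets=[
    {"claw": 0.3, "linear": [0.5, 0.42, -0.96], "rotation": [0, 0, 0]},
    {"claw": 0.3, "linear": [0.5, 0.42, -0.96], "rotation": [0, 0, 0]},
    {"claw": 0.3, "linear": [0.5, 0.42, -0.96], "rotation": [0, 0, 0]},
    {"claw": 0.3, "linear": [0.5, 0.42, -0.96], "rotation": [0, 0, 0]},
    {"claw": 0.3, "linear": [0.5, 0.42, -0.96], "rotation": [0, 0, 0]},
    {"claw": 0.3, "linear": [0, 0, 0], "rotation": [0, 0, 0]},
    {"claw": 0.3, "linear": [0, 0, 0], "rotation": [0, 0, 0]},
  ],
)

```text
time: 32.8
position: [0.5024, 0.3773, 0.1385]
tool_rot: [0.493, 1.492, -0.478]
ft_force: [0.8, -0.3, 0.5]
grip_width: 0.701
```

```bash
python3 - <<'E'
from h import *
need([.483,.405,.1],-35.7);wshot('w11')
s=json.load(open('w11.json'));c=proj('wrist',[[.484,.404,.042]],s)[0];print(c)
g=cv2.cvtColor(cv2.imread('pics/w11.png'),cv2.COLOR_BGR2GRAY)
# bright blobs (lid) surrounded by dark mat, above gripper rows
m=(g[:215]>95).astype(np.uint8);n,l,st,ce=cv2.connectedComponentsWithStats(m)
for i in range(1,n):
    if 300<st[i][4]<6000: print(st[i],ce[i].round(0))
u,v=c.astype(int);print(g[max(v-50,0):v+50:5,u])
print(g[v,max(u-60,0):u+60:5])
E
```

```text
pos [0.5024 0.3773 0.1385] zang -35.6 shift [ 1.52  0.42 -1.3 ] turn [ 0.001  0.012 -0.01 ] t 32.8 w 0.7
[221.34012034 179.71306127]
[ 202  155   40   43 1273] [222. 177.]
[ 36  41  40  40  21   7 143 152 152 151 151 151 152 151  36  39  42  43
  41  41]
[230  31  40  39  39  38  40  43  44 147 149 151 151 153 155 157  64  41
  38  43  41  42  43  40]
```

The jar 3 lid blob is at (222,177), predicted (221,180), so it hasn't moved. Going in.

>>> play_rows(
  targets=[
    {"claw": 0.3, "linear": [0.3, 0.22, -0.65], "rotation": [0, 0.012, -0.01]},
    {"claw": 0.3, "linear": [0.6, 0.22, -0.62], "rotation": [0, 0, 0]},
    {"claw": 0.3, "linear": [0.6, 0, 0], "rotation": [0, 0, 0]},
    {"claw": 0.3, "linear": [0.8, 0, 0], "rotation": [0, 0, 0]},
    {"claw": 0.3, "linear": [0.8, 0, 0], "rotation": [0, 0, 0]},
    {"claw": 0.3, "linear": [0, 0, 0], "rotation": [0, 0, 0]},
  ],
)

```text
time: 33.35
position: [0.49, 0.4026, 0.0633]
tool_rot: [0.497, 1.506, -0.49]
ft_force: [0.3, -2.0, -0.4]
grip_width: 0.699
```

```bash
python3 - <<'E'
from h import *
need([.484,.405,-.004],-35.7)
E
```

```text
pos [0.49   0.4026 0.0633] zang -36.2 shift [ 2.69 -0.08 -0.27] turn [-0.005  0.004 -0.004] t 33.4 w 0.7
```

>>> play_rows(
  targets=[
    {"claw": 0.3, "linear": [0.3, -0.08, -0.3], "rotation": [-0.005, 0, -0.004]},
    {"claw": 0.3, "linear": [0.6, 0, -0.04], "rotation": [0, 0, 0]},
    {"claw": 0.3, "linear": [0.6, 0, -0.04], "rotation": [0, 0, 0]},
    {"claw": 0.3, "linear": [0.6, 0, -0.04], "rotation": [0, 0, 0]},
    {"claw": 0.3, "linear": [0.4, 0, 0], "rotation": [0, 0, 0]},
    {"claw": 0.3, "linear": [0.1, 0, 0], "rotation": [0, 0, 0]},
    {"claw": 0.3, "linear": [0, 0, 0], "rotation": [0, 0, 0]},
  ],
)

```text
time: 33.93
position: [0.4848, 0.406, -0.0036]
tool_rot: [0.492, 1.504, -0.49]
ft_force: [0.0, -0.6, 0.3]
grip_width: 0.698
```

```bash
python3 - <<'E'
from h import *
need([.484,.405,-.004],-35.7)
E
```

```text
pos [ 0.4848  0.406  -0.0036] zang -36.0 shift [ 0.02 -0.05 -0.  ] turn [-0.003  0.006 -0.003] t 33.9 w 0.7
```

>>> play_rows(
  targets=[
    {"claw": 0.5, "linear": [0, 0, 0], "rotation": [0, 0, 0]},
    {"claw": 0.7, "linear": [0, 0, 0], "rotation": [0, 0, 0]},
    {"claw": 0.7, "linear": [0, 0, 0], "rotation": [0, 0, 0]},
    {"claw": 0.7, "linear": [0, 0, 0], "rotation": [0, 0, 0]},
    {"claw": 0.7, "linear": [0, 0, 0], "rotation": [0, 0, 0]},
    {"claw": 0.7, "linear": [0, 0, 0], "rotation": [0, 0, 0]},
    {"claw": 0.7, "linear": [0, 0, 0], "rotation": [0, 0, 0]},
  ],
  newtons=15,
)

```text
time: 34.52
position: [0.4865, 0.4073, -0.0007]
tool_rot: [0.495, 1.501, -0.487]
ft_force: [0.3, 0.1, -0.8]
grip_width: 0.457
```

>>> play_rows(
  targets=[
    {"claw": 0.7, "linear": [-0.6, 0, 0], "rotation": [0, 0.006, -0.003]},
    {"claw": 0.7, "linear": [-0.9, 0, 0], "rotation": [0, 0, 0]},
    {"claw": 0.7, "linear": [-0.9, 0, 0], "rotation": [0, 0, 0]},
    {"claw": 0.7, "linear": [-0.9, 0, 0], "rotation": [0, 0, 0]},
    {"claw": 0.7, "linear": [-0.9, 0, 0], "rotation": [0, 0, 0]},
    {"claw": 0.7, "linear": [-0.9, 0, 0], "rotation": [0, 0, 0]},
    {"claw": 0.7, "linear": [-0.8, 0, 0], "rotation": [0, 0, 0]},
    {"claw": 0.7, "linear": [0, 0, 0], "rotation": [0, 0, 0]},
  ],
)

```text
time: 35.18
position: [0.4841, 0.4055, 0.1511]
tool_rot: [0.491, 1.516, -0.492]
ft_force: [0.9, 0.4, -0.8]
grip_width: 0.451
```

```bash
python3 - <<'E'
from h import *
need([.508,-.002,.15],-35.7)
E
```

```text
pos [0.4841 0.4055 0.1511] zang -36.0 shift [  0.05 -12.63  10.34] turn [-0.003 -0.001  0.001] t 35.2 w 0.45
```

>>> play_rows(
  targets=[
    {"claw": 0.7, "linear": [0, -0.9, 0.74], "rotation": [0, 0, 0]},
    {"claw": 0.7, "linear": [0, -0.9, 0.74], "rotation": [0, 0, 0]},
    {"claw": 0.7, "linear": [0, -0.9, 0.74], "rotation": [0, 0, 0]},
    {"claw": 0.7, "linear": [0, -0.9, 0.74], "rotation": [0, 0, 0]},
    {"claw": 0.7, "linear": [0, -0.9, 0.74], "rotation": [0, 0, 0]},
    {"claw": 0.7, "linear": [0, -0.9, 0.74], "rotation": [0, 0, 0]},
    {"claw": 0.7, "linear": [0, -0.9, 0.74], "rotation": [0, 0, 0]},
    {"claw": 0.7, "linear": [0, -0.9, 0.74], "rotation": [0, 0, 0]},
    {"claw": 0.7, "linear": [0, -0.9, 0.74], "rotation": [0, 0, 0]},
    {"claw": 0.7, "linear": [0, -0.9, 0.74], "rotation": [0, 0, 0]},
  ],
)

```text
time: 36.02
position: [0.4976, 0.112, 0.1446]
tool_rot: [0.482, 1.524, -0.476]
ft_force: [1.0, -0.5, -1.2]
grip_width: 0.453
```

>>> play_rows(
  targets=[
    {"claw": 0.7, "linear": [0, -0.9, 0.74], "rotation": [0, 0, 0]},
    {"claw": 0.7, "linear": [0, -0.9, 0.74], "rotation": [0, 0, 0]},
    {"claw": 0.7, "linear": [0, -0.9, 0.74], "rotation": [0, 0, 0]},
    {"claw": 0.7, "linear": [0, -0.6, 0.5], "rotation": [0, 0, 0]},
    {"claw": 0.7, "linear": [0, 0, 0], "rotation": [0, 0, 0]},
    {"claw": 0.7, "linear": [0, 0, 0], "rotation": [0, 0, 0]},
  ],
)

```text
time: 36.52
position: [0.5026, -0.0097, 0.1394]
tool_rot: [0.488, 1.525, -0.491]
ft_force: [-0.2, 1.1, -1.2]
grip_width: 0.452
```

```bash
python3 - <<'E'
from h import *
need([.508,-.002,.13],-35.7)
E
```

```text
pos [ 0.5026 -0.0097  0.1394] zang -35.7 shift [ 0.37  0.38 -0.  ] turn [-0.    -0.006  0.003] t 36.5 w 0.45
```

>>> play_rows(
  targets=[
    {"claw": 0.7, "linear": [0.35, 0.37, 0], "rotation": [0, -0.006, 0.003]},
    {"claw": 0.7, "linear": [0, 0, 0], "rotation": [0, 0, 0]},
    {"claw": 0.7, "linear": [0, 0, 0], "rotation": [0, 0, 0]},
  ],
)

```text
time: 36.77
position: [0.5071, -0.0008, 0.1293]
tool_rot: [0.487, 1.516, -0.488]
ft_force: [0.3, -0.4, -0.3]
grip_width: 0.455
```

```bash
python3 - <<'E'
from h import *
wshot('w12');need([.507,-.0033,.048],-35.7)
for n in('w7','w10','w12'):
    s=json.load(open(n+'.json'));g=cv2.cvtColor(cv2.imread(f'pics/{n}.png'),cv2.COLOR_BGR2GRAY).astype(np.float32)
    # centroid of dark paddle seen around the p(+60cw) spoke: sample circle r=.16 at z=.097, angles 70..100 and 10..40
    for lo,hi in((70,100),(10,40)):
      out=[]
      for r in(.15,.16,.17):
        A=np.arange(lo,hi,.25);uv=proj('wrist',[at(a,.097,r) for a in A],s).astype(np.float32)
        v=cv2.remap(g,uv[:,:1],uv[:,1:],cv2.INTER_LINEAR,borderValue=255).ravel();d=A[v<35]
        out.append((d.min(),d.max()) if len(d) else None)
      print(n,out)
E
```

```text
pos [ 5.068e-01 -1.000e-04  1.292e-01] zang -35.6 shift [ 3.25 -0.1   0.08] turn [ 0.001 -0.001  0.   ] t 36.8 w 0.45
w7 [(np.float64(81.75), np.float64(87.25)), (np.float64(82.0), np.float64(86.75)), (np.float64(83.0), np.float64(85.5))]
w7 [(np.float64(21.5), np.float64(30.25)), (np.float64(21.5), np.float64(27.5)), (np.float64(21.5), np.float64(25.0))]
w10 [(np.float64(84.0), np.float64(89.0)), (np.float64(84.0), np.float64(88.5)), (np.float64(84.0), np.float64(87.5))]
w10 [(np.float64(23.25), np.float64(32.5)), (np.float64(23.5), np.float64(29.5)), (np.float64(23.75), np.float64(27.0))]
w12 [(np.float64(83.0), np.float64(88.5)), (np.float64(83.25), np.float64(88.0)), (np.float64(83.25), np.float64(86.75))]
w12 [(np.float64(22.75), np.float64(31.75)), (np.float64(22.75), np.float64(28.75)), (np.float64(23.0), np.float64(26.25))]
```

>>> play_rows(
  targets=[
    {"claw": 0.7, "linear": [0.5, -0.1, 0.05], "rotation": [0, 0, 0]},
    {"claw": 0.7, "linear": [0.5, -0.05, 0], "rotation": [0, 0, 0]},
    {"claw": 0.7, "linear": [0.5, -0.05, 0], "rotation": [0, 0, 0]},
    {"claw": 0.7, "linear": [0.5, -0.05, 0], "rotation": [0, 0, 0]},
    {"claw": 0.7, "linear": [0.3, -0.05, 0], "rotation": [0, 0, 0]},
    {"claw": 0.7, "linear": [0, 0, 0], "rotation": [0, 0, 0]},
  ],
)

```text
time: 37.32
position: [0.503, -0.0052, 0.0678]
tool_rot: [0.482, 1.517, -0.483]
ft_force: [-0.6, 0.4, -1.7]
grip_width: 0.45
```

```bash
python3 - <<'E'
from h import *
need([.507,-.0033,.048],-35.7)
E
```

```text
pos [ 0.503  -0.0052  0.0678] zang -35.3 shift [0.79 0.15 0.09] turn [ 0.004 -0.     0.   ] t 37.3 w 0.45
```

>>> play_rows(
  targets=[
    {"claw": 0.7, "linear": [0.05, 0.15, 0.09], "rotation": [0, 0, 0]},
    {"claw": 0.7, "linear": [0.3, 0, 0], "rotation": [0, 0, 0]},
    {"claw": 0.7, "linear": [0.15, 0, 0], "rotation": [0, 0, 0]},
    {"claw": 0.7, "linear": [0, 0, 0], "rotation": [0, 0, 0]},
  ],
)

```text
time: 37.65
position: [0.5081, -0.003, 0.0547]
tool_rot: [0.482, 1.516, -0.482]
ft_force: [-0.3, -0.2, -0.5]
grip_width: 0.453
```

```bash
python3 - <<'E'
from h import *
need([.507,-.0033,.048],-35.7);print(get_state()['ft_force'].round(1))
E
```

```text
pos [ 0.5081 -0.003   0.0547] zang -35.3 shift [ 0.27 -0.04 -0.03] turn [ 0.005  0.    -0.   ] t 37.6 w 0.45
[-0.3 -0.2 -0.5]
```

>>> play_rows(
  targets=[
    {"claw": 0.7, "linear": [0.22, -0.04, 0], "rotation": [0, 0, 0]},
    {"claw": 0.7, "linear": [0.08, 0, 0], "rotation": [0, 0, 0]},
    {"claw": 0.7, "linear": [0, 0, 0], "rotation": [0, 0, 0]},
    {"claw": 0.45, "linear": [0, 0, 0], "rotation": [0, 0, 0]},
    {"claw": 0.4, "linear": [0, 0, 0], "rotation": [0, 0, 0]},
    {"claw": 0.4, "linear": [0, 0, 0], "rotation": [0, 0, 0]},
    {"claw": 0.4, "linear": [0, 0, 0], "rotation": [0, 0, 0]},
  ],
)

```text
time: 38.23
position: [0.5089, -0.0039, 0.0484]
tool_rot: [0.482, 1.513, -0.481]
ft_force: [0.1, 0.4, -0.4]
grip_width: 0.588
```

>>> play_rows(
  targets=[
    {"claw": 0.4, "linear": [-0.5, 0, 0], "rotation": [0, 0, 0]},
    {"claw": 0.4, "linear": [-0.7, 0, 0], "rotation": [0, 0, 0]},
    {"claw": 0.4, "linear": [-0.8, 0, 0], "rotation": [0, 0, 0]},
    {"claw": 0.4, "linear": [-0.9, 0, 0], "rotation": [0, 0, 0]},
    {"claw": 0.4, "linear": [-0.9, 0, 0], "rotation": [0, 0, 0]},
    {"claw": 0.4, "linear": [-0.9, 0, 0], "rotation": [0, 0, 0]},
    {"claw": 0.4, "linear": [0, 0, 0], "rotation": [0, 0, 0]},
  ],
)

```text
time: 38.82
position: [0.5075, -0.0032, 0.1749]
tool_rot: [0.482, 1.515, -0.48]
ft_force: [0.5, 0.5, -0.0]
grip_width: 0.599
```

>>> play_rows(
  targets=[
    {"claw": 0.4, "linear": [0, 0.8, -0.03], "rotation": [0, 0, 0]},
    {"claw": 0.4, "linear": [0, 0.8, -0.03], "rotation": [0, 0, 0]},
    {"claw": 0.4, "linear": [0, 0.8, -0.03], "rotation": [0, 0, 0]},
    {"claw": 0.4, "linear": [0, 0.8, -0.03], "rotation": [0, 0, 0]},
    {"claw": 0.4, "linear": [0, 0.8, -0.03], "rotation": [0, 0, 0]},
    {"claw": 0.4, "linear": [0, 0.8, -0.03], "rotation": [-0.07, 0, 0]},
    {"claw": 0.4, "linear": [0, 0.5, -0.03], "rotation": [-0.07, 0, 0]},
    {"claw": 0.4, "linear": [0, 0, 0], "rotation": [-0.07, 0, 0]},
    {"claw": 0.4, "linear": [0, 0, 0], "rotation": [-0.07, 0, 0]},
    {"claw": 0.4, "linear": [0, 0, 0], "rotation": [0, 0, 0]},
  ],
)

```text
time: 39.65
position: [0.5836, 0.1133, 0.1842]
tool_rot: [0.124, 1.555, -0.123]
ft_force: [-0.2, -0.1, 0.6]
grip_width: 0.601
```

```bash
python3 - <<'E'
from h import *
need(at(85,.04),-5)
E
```

```text
pos [0.5836 0.1133 0.1842] zang -9.0 shift [ 5.77  0.09 -0.24] turn [-0.045  0.008 -0.001] t 39.6 w 0.6
```

Same descent and turn as before, bringing the plug to the opening.

>>> play_rows(
  targets=[
    {"claw": 0.4, "linear": [0.6, 0.1, -0.15], "rotation": [-0.045, 0.008, 0]},
    {"claw": 0.4, "linear": [0.9, 0, 0], "rotation": [0, 0, 0]},
    {"claw": 0.4, "linear": [0.9, 0, 0], "rotation": [0, 0, 0]},
    {"claw": 0.4, "linear": [0.8, 0, 0], "rotation": [0, 0, 0]},
    {"claw": 0.4, "linear": [0.8, 0, 0], "rotation": [0, 0, 0]},
    {"claw": 0.4, "linear": [0.8, 0, 0], "rotation": [0, 0, 0]},
    {"claw": 0.5, "linear": [0.75, 0, 0], "rotation": [0, 0, 0]},
    {"claw": 0.6, "linear": [0, 0, 0], "rotation": [0, 0, 0]},
  ],
)

```text
time: 40.32
position: [0.5831, 0.1144, 0.0451]
tool_rot: [0.089, 1.562, -0.089]
ft_force: [-0.3, -0.6, -0.7]
grip_width: 0.522
```

```bash
python3 - <<'E'
from h import *
polar();need(at(85,.04),-5)
E
```

```text
tcp polar r 0.1583 ang 83.8 F [-0.3 -0.6 -0.7]
pos [0.5831 0.1144 0.0451] zang -6.5 shift [ 0.2   0.07 -0.14] turn [-0.016  0.005 -0.   ] t 40.3 w 0.52
```

>>> play_rows(
  targets=[
    {"claw": 0.7, "linear": [0.15, 0.06, -0.08], "rotation": [-0.012, 0, 0]},
    {"claw": 0.7, "linear": [0, 0, 0], "rotation": [0, 0, 0]},
    {"claw": 0.7, "linear": [0.02, -0.03, 0.4], "rotation": [0.035, 0, 0]},
    {"claw": 0.7, "linear": [0.03, -0.05, 0.6], "rotation": [0.06, 0, 0]},
    {"claw": 0.7, "linear": [0.03, -0.05, 0.6], "rotation": [0.06, 0, 0]},
    {"claw": 0.7, "linear": [0.03, -0.05, 0.6], "rotation": [0.06, 0, 0]},
    {"claw": 0.7, "linear": [0.03, -0.05, 0.6], "rotation": [0.06, 0, 0]},
    {"claw": 0.7, "linear": [0.03, -0.05, 0.6], "rotation": [0.06, 0, 0]},
    {"claw": 0.7, "linear": [0.04, -0.07, 0.6], "rotation": [0.06, 0, 0]},
    {"claw": 0.7, "linear": [0.04, -0.06, 0.6], "rotation": [0.06, 0, 0]},
  ],
)

```text
time: 41.15
position: [0.6822, 0.0668, 0.0471]
tool_rot: [0.663, 1.461, -0.651]
ft_force: [-1.3, 0.1, -0.9]
grip_width: 0.299
```

>>> play_rows(
  targets=[
    {"claw": 0.7, "linear": [0.05, -0.05, 0.6], "rotation": [0.06, 0, 0]},
    {"claw": 0.7, "linear": [0.05, -0.05, 0.5], "rotation": [0.06, 0, 0]},
    {"claw": 0.7, "linear": [0.05, -0.03, 0.4], "rotation": [0.03, 0, 0]},
    {"claw": 0.7, "linear": [0, 0, 0.3], "rotation": [0.03, 0, 0]},
    {"claw": 0.7, "linear": [0, 0, 0.2], "rotation": [0, 0, 0]},
    {"claw": 0.7, "linear": [0, 0, 0], "rotation": [0, 0, 0]},
  ],
)

```text
time: 41.65
position: [0.7141, 0.0212, 0.0524]
tool_rot: [0.905, 1.365, -0.878]
ft_force: [-0.6, -0.3, -0.1]
grip_width: 0.301
```

```bash
python3 - <<'E'
from h import *
polar();need(at(21.2,.045),-66)
E
```

```text
tcp polar r 0.1615 ang 23.44 F [-0.6 -0.3 -0.1]
pos [0.7141 0.0212 0.0524] zang -65.8 shift [ 0.29 -0.07  0.25] turn [ 0.002  0.002 -0.014] t 41.6 w 0.3
```

>>> play_rows(
  targets=[
    {"claw": 0.7, "linear": [0, 0, 0.12], "rotation": [0, 0, 0]},
    {"claw": 0.7, "linear": [0, 0, 0.1], "rotation": [0, 0, 0]},
    {"claw": 0.7, "linear": [0, 0, 0], "rotation": [0, 0, 0]},
  ],
)

```text
time: 41.9
position: [0.717, 0.0176, 0.0547]
tool_rot: [0.904, 1.365, -0.873]
ft_force: [-0.2, -0.2, -0.5]
grip_width: 0.303
```

```bash
python3 - <<'E'
from h import *
polar();need(at(21.2,.045),-66)
E
```

```text
tcp polar r 0.1627 ang 21.86 F [-0.2 -0.2 -0.5]
pos [0.717  0.0176 0.0547] zang -65.7 shift [ 0.38 -0.12  0.07] turn [ 0.004  0.001 -0.015] t 41.9 w 0.3
```

>>> play_rows(
  targets=[
    {"claw": 0.5, "linear": [0, 0, -0.1], "rotation": [0, 0, 0]},
    {"claw": 0.4, "linear": [-0.7, 0, 0], "rotation": [0, 0, 0]},
    {"claw": 0.3, "linear": [-1, 0, 0], "rotation": [0, 0, 0]},
    {"claw": 0.3, "linear": [-1, 0, 0], "rotation": [-0.07, 0, 0]},
    {"claw": 0.3, "linear": [-1, 0, 0], "rotation": [-0.07, 0, 0]},
    {"claw": 0.3, "linear": [-0.7, 0, 0], "rotation": [-0.07, 0, 0]},
    {"claw": 0.3, "linear": [0, 0, 0], "rotation": [-0.07, 0, 0]},
    {"claw": 0.3, "linear": [0, 0, 0], "rotation": [-0.03, 0, 0]},
    {"claw": 0.3, "linear": [0, 0, 0], "rotation": [0, 0, 0]},
  ],
)

```text
time: 42.65
position: [0.7117, 0.024, 0.1708]
tool_rot: [0.502, 1.495, -0.478]
ft_force: [-0.0, 0.3, 0.0]
grip_width: 0.694
```

```bash
python3 - <<'E'
from h import *
need([.507,0,.15],-35.7)
E
```

```text
pos [0.7117 0.024  0.1708] zang -35.9 shift [ 0.64 -5.6  -6.08] turn [-0.003  0.009 -0.013] t 42.6 w 0.69
```

>>> play_rows(
  targets=[
    {"claw": 0.3, "linear": [-0.4, -0.82, -0.75], "rotation": [0, 0.009, -0.013]},
    {"claw": 0.3, "linear": [-0.4, -0.82, -0.75], "rotation": [0, 0, 0]},
    {"claw": 0.3, "linear": [-0.4, -0.82, -0.75], "rotation": [0, 0, 0]},
    {"claw": 0.3, "linear": [-0.4, -0.82, -0.75], "rotation": [0, 0, 0]},
    {"claw": 0.3, "linear": [-0.4, -0.82, -0.75], "rotation": [0, 0, 0]},
    {"claw": 0.3, "linear": [-0.4, -0.82, -0.75], "rotation": [0, 0, 0]},
    {"claw": 0.3, "linear": [-0.4, -0.82, -0.75], "rotation": [0, 0, 0]},
    {"claw": 0.3, "linear": [-0.4, -0.82, -0.75], "rotation": [0, 0, 0]},
    {"claw": 0.3, "linear": [0, 0, 0], "rotation": [0, 0, 0]},
    {"claw": 0.3, "linear": [0, 0, 0], "rotation": [0, 0, 0]},
  ],
)

```text
time: 43.48
position: [0.4814, -0.018, 0.2489]
tool_rot: [0.499, 1.519, -0.502]
ft_force: [-0.5, 0.9, -0.4]
grip_width: 0.697
```

```bash
python3 - <<'E'
from h import *
wshot('w13');s=json.load(open('w13.json'));print(s['position'])
g=cv2.cvtColor(cv2.imread('pics/w13.png'),cv2.COLOR_BGR2GRAY).astype(np.float32)
for lo,hi in((70,100),(10,40),(130,160),(-50,-20),(190,220)):
  for r in(.15,.16,.17):
    A=np.arange(lo,hi,.25);uv=proj('wrist',[at(a,.097,r) for a in A],s).astype(np.float32)
    v=cv2.remap(g,uv[:,:1],uv[:,1:],cv2.INTER_LINEAR,borderValue=255).ravel();d=A[v<35]
    print(lo,r,(d.min(),d.max()) if len(d) else None)
cv2.imwrite('pics/m8.png',cv2.resize(bright(cv2.imread('pics/w13.png')[60:260,160:420]),(780,600),interpolation=cv2.INTER_CUBIC))
E
```

```text
[0.4813519947555152, -0.01804328607466716, 0.2489122100300659]
70 0.15 (np.float64(83.25), np.float64(89.25))
70 0.16 (np.float64(83.25), np.float64(88.5))
70 0.17 (np.float64(83.5), np.float64(86.75))
10 0.15 (np.float64(22.75), np.float64(30.25))
10 0.16 (np.float64(22.75), np.float64(28.0))
10 0.17 (np.float64(22.75), np.float64(26.25))
130 0.15 (np.float64(141.5), np.float64(147.0))
130 0.16 (np.float64(141.75), np.float64(146.75))
130 0.17 (np.float64(143.0), np.float64(146.5))
-50 0.15 (np.float64(-38.0), np.float64(-33.25))
-50 0.16 (np.float64(-38.0), np.float64(-34.0))
-50 0.17 (np.float64(-37.75), np.float64(-34.5))
190 0.15 (np.float64(196.5), np.float64(219.75))
190 0.16 (np.float64(192.0), np.float64(219.75))
190 0.17 (np.float64(190.0), np.float64(209.75))
```

View pics/m8.png

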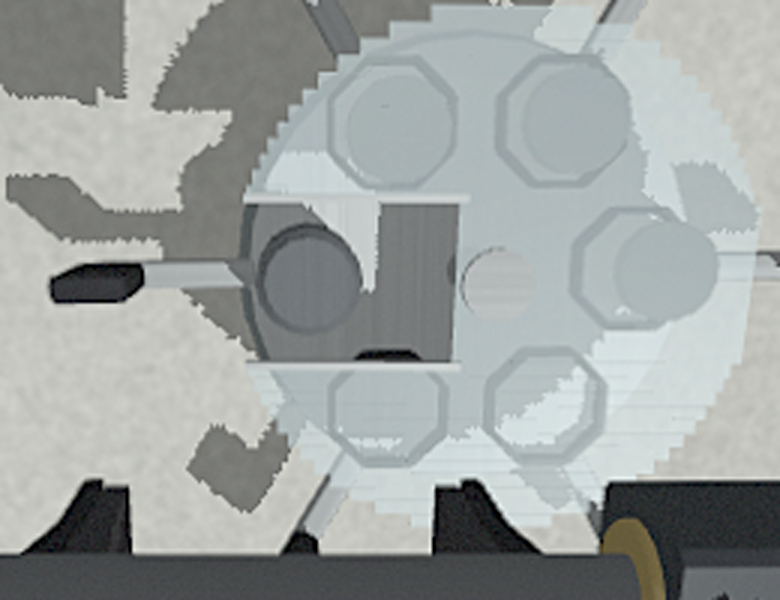

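```bash
python3 - <<'E'
from h import *
s=json.load(open('w13.json'));R=Rot.from_rotvec(s['tool_rot']).as_matrix();im=cv2.imread('pics/w13.png')
W=lambda uv,z:plane('wrist',np.array(uv,float)/3+[160,60],z,s)
e=W([[290,199],[450,199],[290,365],[450,365]],.103)
pl=W([[311,281]],.09)[0];nut=W([[502,284]],.107)[0]
u=(e[0]-e[1]+e[2]-e[3])[:2];u/=np.linalg.norm(u);nrm=np.array([-u[1],u[0]]);mid=e.mean(0)[:2]
print('slot dir',np.degrees(np.arctan2(u[1],u[0])),'width',(e[0]-e[2])[:2]@nrm)
print('lateral rel slot mid: plug',(pl[:2]-mid)@nrm,'nut',(nut[:2]-mid)@nrm,'plug r',np.linalg.norm(pl[:2]-nut[:2]))
for a,z in((144.2,.097),(-36,.097)):
  pass
# paddle centres
g=cv2.cvtColor(im,cv2.COLOR_BGR2GRAY);m=(g<30).astype(np.uint8);n,l,st,ce=cv2.connectedComponentsWithStats(m)
for i in range(1,n):
  if 60<st[i][4]<2500 and st[i][1]<220: 
    print(st[i],(W((ce[i]-[160,60])*3,.09)[0][:2]-mid)@nrm)
# plug top: dark circle by Hough in the slot
sub=cv2.resize(bright(im)[120:185,235:290],None,fx=6,fy=6,interpolation=cv2.INTER_CUBIC)
c=cv2.HoughCircles(cv2.medianBlur(cv2.cvtColor(sub,cv2.COLOR_BGR2GRAY),7),cv2.HOUGH_GRADIENT,1,40,param1=60,param2=20,minRadius=75,maxRadius=125)
if c is not None:
  for x,y,r in c[0][:3]:
    q=plane('wrist',[[235+x/6,120+y/6]],.09,s)[0];print('hough',x,y,r,(q[:2]-mid)@nrm,np.linalg.norm(q[:2]-nut[:2]))
E
```

```text
slot dir 143.50279969367995 width -0.06417419064517463
lateral rel slot mid: plug 0.0004871619157754345 nut -0.0005073980194157703 plug r 0.07257176968773156
[375  11  38  38 664] -0.13671866044549955
[244  12  21  39 491] -0.13418653668581107
[423 144  45  13 424] -0.004859939961101983
[177 148  31  13 350] 0.0007718191388881995
hough 168.5 201.5 105.5 0.0003863288587048347 0.0732729289827309
```

The plug is centred in the slot to about 0.5 mm, and three upright jars sit in three pockets. On to the keys.

>>> play_rows(
  targets=[
    {"claw": 1, "linear": [0, -0.87, 0.54], "rotation": [0, 0, 0]},
    {"claw": 1, "linear": [0, -0.87, 0.54], "rotation": [0, 0, 0]},
    {"claw": 1, "linear": [0, -0.87, 0.54], "rotation": [0, 0, 0]},
    {"claw": 1, "linear": [0, -0.87, 0.54], "rotation": [0, 0, 0]},
    {"claw": 1, "linear": [0, -0.87, 0.54], "rotation": [0, 0, 0]},
    {"claw": 1, "linear": [0, -0.87, 0.54], "rotation": [0, 0, 0]},
    {"claw": 1, "linear": [0, -0.87, 0.54], "rotation": [0, 0, 0]},
    {"claw": 1, "linear": [0, -0.87, 0.54], "rotation": [0, 0, 0]},
    {"claw": 1, "linear": [0, -0.87, 0.54], "rotation": [0, 0, 0]},
    {"claw": 1, "linear": [0, -0.87, 0.54], "rotation": [0, 0, 0]},
  ],
)

```text
time: 44.37
position: [0.4725, -0.2712, 0.2395]
tool_rot: [0.489, 1.53, -0.48]
ft_force: [0.0, 0.4, -0.9]
grip_width: 0.046
```

>>> play_rows(
  targets=[
    {"claw": 1, "linear": [0.2, -0.87, 0.54], "rotation": [0, 0, 0]},
    {"claw": 1, "linear": [0.5, -0.87, 0.54], "rotation": [0, 0, 0]},
    {"claw": 1, "linear": [0.5, -0.87, 0.54], "rotation": [0, 0, 0]},
    {"claw": 1, "linear": [0.5, -0.87, 0.54], "rotation": [0, 0, 0]},
    {"claw": 1, "linear": [0.5, -0.6, 0.4], "rotation": [0, 0, 0]},
    {"claw": 1, "linear": [0, 0, 0], "rotation": [0, 0, 0]},
    {"claw": 1, "linear": [0, 0, 0], "rotation": [0, 0, 0]},
  ],
)

```text
time: 44.95
position: [0.469, -0.4021, 0.1697]
tool_rot: [0.497, 1.538, -0.483]
ft_force: [-0.2, 0.3, -0.7]
grip_width: 0.007
```

```bash
python3 - <<'E'
from h import *
wshot('w14');s=json.load(open('w14.json'));im=cv2.imread('pics/w14.png')
g=cv2.cvtColor(im,cv2.COLOR_BGR2GRAY);print(s['position'],(proj('wrist',[[.428,-.343,.058],[.482,-.36,.058],[.542,-.377,.058]],s)).round(0))
for th in(130,160,190):
  m=(g[:215]>th).astype(np.uint8);n,l,st,ce=cv2.connectedComponentsWithStats(m)
  for i in range(1,n):
    if 100<st[i][4]<4000: print(th,st[i],plane('wrist',ce[i][None],.058,s)[0].round(4))
c=cv2.resize(bright(im,.8),(800,600));cv2.imwrite('pics/m9.png',c)
E
```

```text
[0.46902454788937364, -0.40207865130728393, 0.16969892775176568] [[192. 163.]
 [242. 146.]
 [300. 125.]]
130 [180  55  14  31 367] [ 0.4814 -0.2676  0.058 ]
130 [ 91  94  30   8 164] [ 0.3976 -0.2383  0.058 ]
130 [287 104  29  47 770] [ 0.5419 -0.3788  0.058 ]
130 [232 133  28  28 577] [ 0.4838 -0.3629  0.058 ]
130 [182 155  21  21 281] [ 0.4269 -0.3445  0.058 ]
160 [180  55  14  31 352] [ 0.4816 -0.2674  0.058 ]
160 [ 91  94  30   8 153] [ 0.3973 -0.238   0.058 ]
160 [287 104  29  46 747] [ 0.5419 -0.3788  0.058 ]
160 [232 133  28  28 556] [ 0.4838 -0.3628  0.058 ]
160 [182 155  20  20 263] [ 0.4267 -0.3443  0.058 ]
190 [287 104  28  46 720] [ 0.542  -0.3787  0.058 ]
190 [232 133  28  27 526] [ 0.4837 -0.3629  0.058 ]
190 [182 155  20  20 246] [ 0.4267 -0.3444  0.058 ]
190 [ 69 173  15  25 108] [ 0.3083 -0.2865  0.058 ]
190 [376 177  19  14 107] [ 0.5831 -0.4785  0.058 ]
190 [123 179  16  19 105] [ 0.3549 -0.3243  0.058 ]
190 [331 179  27  12 160] [ 0.5458 -0.455   0.058 ]
190 [100 185  23  28 204] [ 0.3299 -0.321   0.058 ]
190 [272 190  25  24 148] [ 0.4854 -0.4337  0.058 ]
190 [344 195  27  20 208] [ 0.5468 -0.4831  0.058 ]
190 [ 88 196  19  19 105] [ 0.3112 -0.3172  0.058 ]
```

Keys: square (0.427,-0.3445), round (0.484,-0.363) and bar (0.542,-0.379). They are 60 mm apart and the blob areas match.

```bash
python3 - <<'E'
from h import *
need([.427,-.3445,.06],-35.7)
E
```

```text
pos [ 0.4685 -0.4018  0.1692] zang -35.7 shift [ 4.44  0.89 -2.58] turn [-0.    -0.016 -0.001] t 45.0 w 0.01
```

>>> play_rows(
  targets=[
    {"claw": 1, "linear": [0.2, 0.3, -0.86], "rotation": [0, -0.016, 0]},
    {"claw": 1, "linear": [0.6, 0.3, -0.86], "rotation": [0, 0, 0]},
    {"claw": 1, "linear": [0.8, 0.3, -0.86], "rotation": [0, 0, 0]},
    {"claw": 1, "linear": [0.8, 0, 0], "rotation": [0, 0, 0]},
    {"claw": 1, "linear": [0.8, 0, 0], "rotation": [0, 0, 0]},
    {"claw": 1, "linear": [0.6, 0, 0], "rotation": [0, 0, 0]},
    {"claw": 1, "linear": [0, 0, 0], "rotation": [0, 0, 0]},
  ],
)

```text
time: 45.58
position: [0.4374, -0.334, 0.0744]
tool_rot: [0.478, 1.509, -0.475]
ft_force: [-0.0, 1.4, -0.6]
grip_width: 0.006
```

```bash
python3 - <<'E'
from h import *
need([.427,-.3445,.036],-35.7)
E
```

```text
pos [ 0.4374 -0.334   0.0744] zang -34.9 shift [ 1.53 -0.59 -0.11] turn [ 0.009  0.005 -0.003] t 45.6 w 0.01
```

>>> play_rows(
  targets=[
    {"claw": 1, "linear": [0.1, -0.59, -0.11], "rotation": [0, 0.005, 0]},
    {"claw": 1, "linear": [0.6, 0, -0.03], "rotation": [0, 0, 0]},
    {"claw": 1, "linear": [0.6, 0, -0.03], "rotation": [0, 0, 0]},
    {"claw": 1, "linear": [0, 0, 0], "rotation": [0, 0, 0]},
  ],
)

```text
time: 45.92
position: [0.4313, -0.3401, 0.0459]
tool_rot: [0.473, 1.512, -0.467]
ft_force: [-0.1, 1.0, -0.1]
grip_width: 0.005
```

```bash
python3 - <<'E'
from h import *
need([.427,-.3445,.0295],-35.7)
E
```

```text
pos [ 0.4313 -0.3401  0.0459] zang -34.4 shift [ 0.65 -0.25 -0.05] turn [ 0.014  0.003 -0.004] t 45.9 w 0.01
```

>>> play_rows(
  targets=[
    {"claw": 1, "linear": [0.1, -0.25, -0.05], "rotation": [0.01, 0, 0]},
    {"claw": 1, "linear": [0.3, 0, 0], "rotation": [0, 0, 0]},
    {"claw": 1, "linear": [0.2, 0, 0], "rotation": [0, 0, 0]},
    {"claw": 1, "linear": [0.15, 0, 0], "rotation": [0, 0, 0]},
    {"claw": 1, "linear": [0.05, 0, 0], "rotation": [0, 0, 0]},
  ],
)

```text
time: 46.33
position: [0.4311, -0.3453, 0.0301]
tool_rot: [0.482, 1.502, -0.479]
ft_force: [-1.2, 0.9, 3.2]
grip_width: 0.006
```

>>> play_rows(
  targets=[
    {"claw": 1, "linear": [0.1, 0, 0], "rotation": [0, 0, 0]},
    {"claw": 1, "linear": [0.05, 0, 0], "rotation": [0, 0, 0]},
  ],
)

```text
time: 46.5
position: [0.4312, -0.3454, 0.0271]
tool_rot: [0.482, 1.503, -0.479]
ft_force: [-2.8, 2.0, 6.5]
grip_width: 0.004
```

>>> play_rows(
  targets=[
    {"claw": 1, "linear": [0.12, 0, 0], "rotation": [0, 0, 0]},
    {"claw": 1, "linear": [0.06, 0, 0], "rotation": [0, 0, 0]},
    {"claw": 1, "linear": [0.04, 0, 0], "rotation": [0, 0, 0]},
  ],
)

```text
time: 46.75
position: [0.4312, -0.3454, 0.0273]
tool_rot: [0.482, 1.504, -0.48]
ft_force: [-1.6, 1.3, 4.3]
grip_width: 0.009
```

>>> play_rows(
  targets=[
    {"claw": 1, "linear": [0.3, 0, 0], "rotation": [0, 0, 0]},
    {"claw": 1, "linear": [0.2, 0, 0], "rotation": [0, 0, 0]},
  ],
)

```text
time: 46.92
position: [0.4315, -0.3457, 0.0264]
tool_rot: [0.481, 1.506, -0.482]
ft_force: [-13.7, 10.9, 37.2]
grip_width: 0.006
```

>>> play_rows(
  targets=[
    {"claw": 1, "linear": [-0.4, 0, 0], "rotation": [0, 0, 0]},
    {"claw": 1, "linear": [-0.8, 0, 0], "rotation": [0, 0, 0]},
    {"claw": 1, "linear": [-0.8, 0, 0], "rotation": [0, 0, 0]},
    {"claw": 1, "linear": [0, 0, 0], "rotation": [0, 0, 0]},
  ],
)

```text
time: 47.25
position: [0.4332, -0.3464, 0.0823]
tool_rot: [0.479, 1.501, -0.482]
ft_force: [0.5, 0.4, 0.2]
grip_width: 0.007
```

```bash
python3 - <<'E'
from h import *
need([.542,-.379,.07],-35.7)
E
```

```text
pos [ 0.4332 -0.3464  0.0823] zang -35.2 shift [0.56 1.45 4.3 ] turn [ 0.005  0.01  -0.002] t 47.2 w 0.01
```

The square key hit its hard stop, with force jumping to 37 N at a reading of 0.0264. Now the bar.

>>> play_rows(
  targets=[
    {"claw": 1, "linear": [0, 0.29, 0.86], "rotation": [0, 0.01, 0]},
    {"claw": 1, "linear": [0, 0.29, 0.86], "rotation": [0, 0, 0]},
    {"claw": 1, "linear": [0, 0.29, 0.86], "rotation": [0, 0, 0]},
    {"claw": 1, "linear": [0, 0.29, 0.86], "rotation": [0, 0, 0]},
    {"claw": 1, "linear": [0, 0.29, 0.86], "rotation": [0, 0, 0]},
    {"claw": 1, "linear": [0, 0, 0], "rotation": [0, 0, 0]},
  ],
)

```text
time: 47.75
position: [0.5447, -0.3802, 0.0796]
tool_rot: [0.486, 1.515, -0.482]
ft_force: [0.2, 0.2, -0.2]
grip_width: 0.008
```

```bash
python3 - <<'E'
from h import *
need([.542,-.379,.043],-35.7)
E
```

```text
pos [ 0.5447 -0.3802  0.0796] zang -35.4 shift [ 1.46 -0.03 -0.12] turn [ 0.003  0.    -0.002] t 47.8 w 0.01
```

>>> play_rows(
  targets=[
    {"claw": 1, "linear": [0.4, -0.03, -0.15], "rotation": [0, 0, 0]},
    {"claw": 1, "linear": [0.6, 0, 0], "rotation": [0, 0, 0]},
    {"claw": 1, "linear": [0.4, 0, 0], "rotation": [0, 0, 0]},
    {"claw": 1, "linear": [0.2, 0, 0], "rotation": [0, 0, 0]},
    {"claw": 1, "linear": [0.2, 0, 0], "rotation": [0, 0, 0]},
    {"claw": 1, "linear": [0.1, 0, 0], "rotation": [0, 0, 0]},
  ],
)

```text
time: 48.25
position: [0.5392, -0.3772, 0.0269]
tool_rot: [0.487, 1.517, -0.481]
ft_force: [-4.6, 3.5, 18.5]
grip_width: 0.007
```

>>> play_rows(
  targets=[
    {"claw": 1, "linear": [0.15, 0, 0], "rotation": [0, 0, 0]},
    {"claw": 1, "linear": [0.15, 0, 0], "rotation": [0, 0, 0]},
  ],
)

```text
time: 48.42
position: [0.5393, -0.3772, 0.0269]
tool_rot: [0.486, 1.516, -0.482]
ft_force: [-6.1, 4.7, 19.5]
grip_width: 0.006
```

The bar key is at its stop (0.0269, 19 N). Lift, then on to the round key.

>>> play_rows(
  targets=[
    {"claw": 1, "linear": [-0.4, 0, 0], "rotation": [0, 0, 0]},
    {"claw": 1, "linear": [-0.8, 0, 0], "rotation": [0, 0, 0]},
    {"claw": 1, "linear": [-0.8, 0, 0], "rotation": [0, 0, 0]},
    {"claw": 1, "linear": [0, 0, 0], "rotation": [0, 0, 0]},
  ],
)

```text
time: 48.75
position: [0.5382, -0.3778, 0.0815]
tool_rot: [0.486, 1.514, -0.484]
ft_force: [0.6, -0.0, 1.5]
grip_width: 0.007
```

```bash
python3 - <<'E'
from h import *
need([.484,-.363,.07],-35.7)
E
```

```text
pos [ 0.5382 -0.3778  0.0815] zang -35.5 shift [ 0.45 -0.78 -2.11] turn [ 0.002  0.001 -0.001] t 48.8 w 0.01
```

>>> play_rows(
  targets=[
    {"claw": 1, "linear": [0, -0.26, -0.7], "rotation": [0, 0, 0]},
    {"claw": 1, "linear": [0, -0.26, -0.7], "rotation": [0, 0, 0]},
    {"claw": 1, "linear": [0, -0.26, -0.7], "rotation": [0, 0, 0]},
    {"claw": 1, "linear": [0, 0, 0], "rotation": [0, 0, 0]},
  ],
)

```text
time: 49.08
position: [0.4821, -0.363, 0.0813]
tool_rot: [0.485, 1.511, -0.485]
ft_force: [-0.1, 0.3, -0.9]
grip_width: 0.004
```

```bash
python3 - <<'E'
from h import *
need([.484,-.363,.043],-35.7)
E
```

```text
pos [ 0.4821 -0.363   0.0813] zang -35.5 shift [1.53 0.04 0.05] turn [ 0.002  0.003 -0.001] t 49.1 w 0.0
```

>>> play_rows(
  targets=[
    {"claw": 1, "linear": [0.4, 0.04, 0.05], "rotation": [0, 0, 0]},
    {"claw": 1, "linear": [0.6, 0, 0], "rotation": [0, 0, 0]},
    {"claw": 1, "linear": [0.4, 0, 0], "rotation": [0, 0, 0]},
    {"claw": 1, "linear": [0.2, 0, 0], "rotation": [0, 0, 0]},
    {"claw": 1, "linear": [0.2, 0, 0], "rotation": [0, 0, 0]},
    {"claw": 1, "linear": [0.1, 0, 0], "rotation": [0, 0, 0]},
  ],
)

```text
time: 49.58
position: [0.4855, -0.3636, 0.0291]
tool_rot: [0.485, 1.509, -0.485]
ft_force: [-2.2, -0.5, 3.9]
grip_width: 0.007
```

>>> play_rows(
  targets=[
    {"claw": 1, "linear": [0.15, 0, 0], "rotation": [0, 0, 0]},
    {"claw": 1, "linear": [0.15, 0, 0], "rotation": [0, 0, 0]},
  ],
)

```text
time: 49.75
position: [0.4856, -0.3638, 0.0264]
tool_rot: [0.485, 1.512, -0.486]
ft_force: [-12.9, 8.6, 38.3]
grip_width: 0.007
```

The round key is at its stop (38 N). I'll lift clear and make the last check.

>>> play_rows(
  targets=[
    {"claw": 1, "linear": [-0.4, 0, 0], "rotation": [0, 0, 0]},
    {"claw": 1, "linear": [-0.8, 0, 0], "rotation": [0, 0, 0]},
    {"claw": 1, "linear": [-0.9, 0, 0], "rotation": [0, 0, 0]},
    {"claw": 1, "linear": [-0.9, -0.5, 0.5], "rotation": [0, 0, 0]},
    {"claw": 1, "linear": [-0.9, -0.8, 0.5], "rotation": [0, 0, 0]},
    {"claw": 1, "linear": [-0.9, -0.8, 0.5], "rotation": [0, 0, 0]},
    {"claw": 1, "linear": [-0.5, -0.8, 0.5], "rotation": [0, 0, 0]},
    {"claw": 1, "linear": [0, 0, 0], "rotation": [0, 0, 0]},
    {"claw": 1, "linear": [0, 0, 0], "rotation": [0, 0, 0]},
  ],
)

```text
time: 50.5
position: [0.4891, -0.4535, 0.1688]
tool_rot: [0.479, 1.506, -0.481]
ft_force: [1.3, 0.8, -0.8]
grip_width: 0.007
```

```bash
python3 - <<'E'
from h import *
print(get_state()['position'],get_state()['time']);t=get_image('top');cv2.imwrite('pics/t9.png',t)
cv2.imwrite('pics/m10.png',cv2.resize(bright(t[120:290,190:430]),(800,567),interpolation=cv2.INTER_CUBIC))
E
```

```text
[ 0.48905421 -0.45350309  0.16880204] 50.5
```

View pics/m10.png

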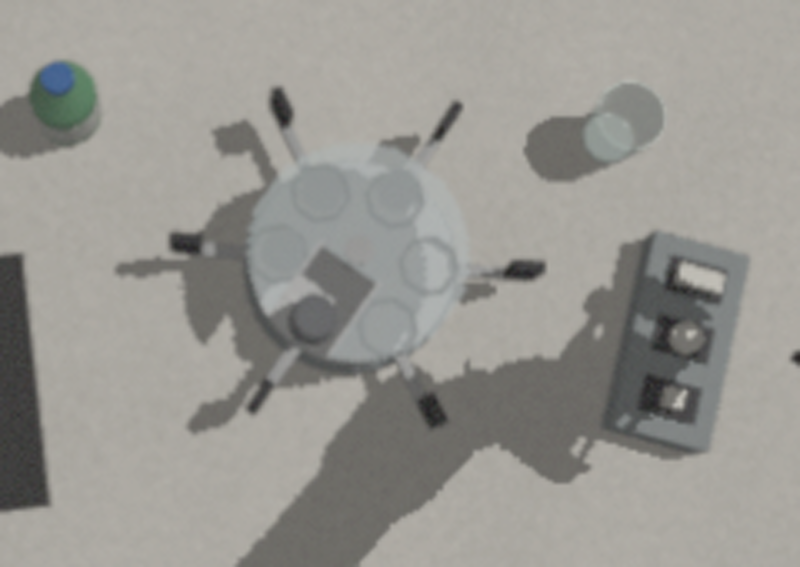

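The plug sits in the slot at (313,318). The bottle (63,95) and beaker (625,125) are where they were, and the keys are up again.

```bash
python3 -c "
from bench import close_job; print(close_job())"
```

```text
the job is handed in; nothing more can be done
None
```

I loaded all three jars that were present, brought the plug to the opening, pressed the keys in order and handed the job in at about 50 s on the robot clock. `close_job` gives no verdict, so this rests on my own checks.

- **Jars:** They went into pockets 3, 4 and 5, one each. A close wrist picture after the last wheel turn showed all three upright.
- **Plug:** It measured about 0.5 mm off the slot's mid-line, roughly 0.4 to 0.8° of wheel angle. Readings from the paddles scattered by about 1° between views. The last top view still showed the plug in the opening.
- **Keys:** Square, then bar, then round, each held down until the force jumped at a hard stop (37, 19 and 38 N). I had no direct reading of key travel. The square key was pressed in several small steps without lifting.
- **Bystanders:** The last top view showed the bottle and beaker standing where they were.

**What disagreed:**
- **Fingertip position:** The real fingertips end about 22.5 mm behind the reported TCP. My first grasp closed just above a jar's lid and missed. I then touched bare bench to measure the offset (about 21 N) and used it for everything after.
- **Knocked jar:** I saw no jar knocked aside at any point.

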